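Lay the amber block under the inspection lamp

ROBOT

A 6-joint arm with a two-finger parallel gripper is mounted at the origin on the work surface. World frame = base frame: x ahead of the robot, y to its left, z up, the work surface at z = 0. Lengths are in mm, angles in rad, forces in N, time in s.
With the tool pointing down it reaches from about 350 to 975 mm from the base axis. Payload 7.1 kg.
Tool frame: the origin (TCP) lies on the mounting face of the last link; the fingertips stand 182 mm ahead of it and the grasp point (between the pads) lies 163 mm ahead of it (ctrl.tip_reach is the distance from the TCP to the fingertips, in mm); z points along the fingers, y is the direction in which the jaws open and shut (so a half turn about z gives the same grasp; the last joint's range is limited). The gripper opens to 88 mm and grips with 3 to 60 N. Pads are 20 mm wide; open, the fingers measure 115 mm over their backs; the gripper's body (75 mm by 178 mm) begins 61 mm behind the grasp point.
Start: joints at [-1.287, 0.423, 1.63, -0, 1.089, -0.019], TCP at [186.389, -596.545, 404.675] pointing down, gripper open.
Joint ranges: [-3, 3], [-0.9, 2.11], [0.09, 2.58], [-1.31, 4.45], [0.11, 2.69], [-2.54, 2.54]. Speed limits (rad/s): [2.39, 2.39, 3.01, 3.14, 3.14, 3.14].

INTERFACE

Orientations are given as a rotation vector (axis times angle).
In Python, from workcell import ctrl gives the robot as it stands.
- The arm moves only by the tool jog_arm, never from a script. Its argument "steps" is a list that holds one entry, the list of rows, each a list of 7 numbers: the shift along the tool's x, y, z in m, then the turn, a rotation vector about the tool's x, y, z in degrees, then the gripper's target within -1 to 1 (shut at 1, half-way at 0, fully open at -1). A call has 1 to 20 rows; each row shifts and turns the commanded pose from where the row before left it, along the tool's axes as they then stand; what a row does not reach is not made up. A row lasts 1/12 s, in which the tool goes at most 41.7 mm and 7.16 degrees, less where a joint would pass 70% of its speed; a pose out of reach is approached as far as the arm can. A call is refused whole if a number of a shift passes 0.0417 or a number of a turn 7.16, either way. A call with a gripper value outside its range is refused whole. The fingers move at their own pace and stop on an object; the grip force is fixed at half the most. Time passes only in rows, so rows that do not move let the fingers close. It gives the time, the measured TCP pose, the force and the opening at its end, in the units of the state.
- ctrl.get_obs(): the state, without advancing time (a new reading comes with each control period).
- ctrl.get_image(name): name is "scene" or "top"; returns the picture (400x640x3 uint8, red, green, blue); there is no depth.
- ctrl.camera_info(name): a dict with "fx", "fy", "cx", "cy" (pixels), "dist" ([k1, k2, p1, p2, k3] as OpenCV has them; the pictures are not rectified), "origin" and "attitude" of the camera in the world. Camera axes: x right, y down, z forward; pixel columns grow to the right and rows downward; lengths in mm; the calibration is good to about 2 mm. A picture is of the moment at which its call begins. camera_info takes no time and is no camera call.
- ctrl.close_job(): hands the job in, once; it reports no verdict.
Trained networks look in the newest picture that a camera, given by its name, has taken for a name from the list of things; names that differ only in an ending like _2 or _b are one class to them, and where a whole thing is asked for, a point or a joint stands for the part that bears it (a point fixed in the world has none). Each returns a list of dicts, best first, with "p" (0 to 1); they miss things now and then, are a little off and sometimes report something else, mostly with a low value. They report only what shows in the picture. A call takes as long as a camera call. They do not tell look-alikes from the thing itself.
- ctrl.look_for(thing, camera): "bbox" ([left, top, right, bottom] in pixels, round what is visible of it).
- ctrl.trace(thing, camera): "pixels" (400x640 bool, what is visible of it) and "bbox" ([left, top, right, bottom] in pixels, round what is visible of it).
- ctrl.landmark_of(thing, camera): "uv" ([column, row] in pixels: a listed point, or the origin of a listed thing).
The state is a dict: "t": time; "qpos": joint angles; "qvel": joint speeds; "joint_torque": joint torques, N m; "ee_pos": TCP position; "orientation": TCP orientation; "ft_force": force on the tool from outside, world axes, zero at the start; "moment": the same for the moment, N m; "width": finger opening in mm.
Only numpy, scipy, OpenCV 4.12 (cv2) and the standard library are available. Lean on these libraries where they do the work, as an engineer would, in place of code of your own. Each camera call takes 0.05 s, during which the arm holds its last target.

TASK

Tip the standing amber block over the cradle's steel fence edge, without lifting it off the cradle, so it lies on the cork bed with its polished window up, then push it along the bed until its end sits flush and square against the back stop. Last, stand the black torch upright on the round blue-and-white spot. Do not knock the lamp, and leave the bottle, cup, jar and goggles where they are.

Things in the scene. Friction and masses are not known exactly. Their poses are not given: they have to be found in the camera images.
- cradle: Fixed inspection cradle: a green base plate, x -160 to 165, y -140 to 140 mm, its top 6 mm above the table, carrying a cork bed, x 0 to 135, y -75 to 75 mm, its top 21 mm above the table. Origin on the table under the middle of the fence edge; x across the bed towards the back stop (roughly away from the robot), y along the fence, z up.
- lamp: Fixed lamp, frame identical to the cradle's. Its straight grey hood hangs over the bed at x 4 to 61, y -134 to 134, z 215 to 249 mm, on a 14 mm post at x 110, y -125 mm that rises to z 267 mm. A gripper pointing straight down cannot follow the block under it: lean the tool back, fingers pointing down and along cradle +x.
- block: Loose orange amber block 50 x 90 x 120 mm (x, y, z), about 0.6 kg, pale polished window on its -x face. Origin: centre of its underside. It starts standing on the base plate, +x towards the fence, 6 to 20 mm short of it and slightly turned. Lying as asked, its z points along cradle +x, its x straight down, its origin 46 mm above the table.
- block_top (a point): Centre of the block's 50 x 90 mm top face (120 mm along the block's z from its origin): the end that must meet the back stop.
- fence_edge (a point): Middle of the top edge of the fence, the bed's upright steel front face, 21 mm above the table (15 mm above the plate). Pushed high before it meets the fence, the block may tip too early. Held by the fence it balances at about 30 degrees, then falls onto the bed by itself, to end about x = 105 mm in the cradle's frame, its foot overhanging the fence by 15 mm.
- stop_face (a point): Middle of the back stop's front face where it meets the bed: 135 mm along cradle x from the fence. The aluminium stop is 150 mm wide along y, 10 mm thick, its top 51 mm above the table.
- torch: Loose black torch with a yellow band, standing upright on the table beside the cradle: 120 mm tall, barrel 34 mm across from 18 mm up to its top, tail (foot) 40 mm across, 0.15 kg. Origin at the centre of its underside, z up.
- torch_spot (a point): Centre of the flat round spot, 72 mm across, white rim with blue middle, painted on the base plate 105 mm in front of the fence (its surface 6 mm above the table): where the torch must stand.
- jar: Small green jar with a steel cap, 40 mm across, 45 mm tall, standing near a front corner of the base plate; leave alone. Origin at its underside centre.
- bottle: Clear drinking bottle with a blue cap, 60 mm across, 160 mm tall, standing beside the cradle; leave alone. Origin at its underside centre.
- cup: White cup, 72 mm across, 85 mm tall, standing beside the cradle; leave alone. Origin at its underside centre.
- goggles: Blue goggles, 140 mm wide, lying on a notebook at the robot's right; leave alone. Origin under their middle.
Things that resemble listed ones, but are neither listed nor needed, are in the scene too. There is more than one size of the block; the one meant has the size given above.

How it is judged:
By the outcome, as a careful person would: the job done as asked, in the order asked, and still so for the second after the job is handed in, with the robot touching nothing.
It also fails if it takes over 64 s, if anything falls off the work surface, if the arm or the gripper's body presses on something with over 40 N, if the wrist force passes 120 N, or if a joint passes its speed limit or range.

## Working session

There is one attempt and no reset: what is moved stays moved. The work goes in short steps, Python scripts to look and compute and a tool call to move; the robot and the scene stay as the last step left them, time stands still between calls to the robot, and variables do not carry over. Pictures are saved under pics/ and viewed, and the job is handed in when it is done.

Besides the shell and the picture viewer there is one more tool, called after "Request:" as name(argument=value, ...), one argument or row to a line, values as JSON. jog_arm: Moves the arm, as the interface text tells. Its arguments: {"type":"object","properties":{"steps":{"type":"array"}},"required":["steps"]}

```bash
ls -la; mkdir -p pics; python3 - <<'E'
from workcell import ctrl
import cv2
print(ctrl.get_obs())
for n in ("scene","top"):
    im=ctrl.get_image(n); cv2.imwrite(f"pics/{n}0.png",im[:,:,::-1]); print(ctrl.camera_info(n))
print(ctrl.tip_reach)
E
```

```text
total 12
drwxr-xr-x  3 agent agent 4096 Dec  6 17:20 .
drwxr-xr-x 23 root  root  4096 Dec  6 17:20 ..
drwxr-xr-x  2 agent agent 4096 Dec  6 17:20 pics
{'t': 0.0, 'qpos': array([-1.28697961e+00,  4.23858506e-01,  1.63070305e+00,  2.34427359e-05,
        1.08858142e+00, -1.89957789e-02]), 'qvel': array([-0.00090124, -0.00129579, -0.00038207,  0.00071992, -0.00112198,
       -0.00119718]), 'joint_torque': array([ 6.25646207e-04, -5.44625151e+01, -2.73663443e+01,  6.43503922e-02,
        2.29209708e-02, -1.01604512e-04]), 'ee_pos': array([ 186.32954859, -596.28425828,  403.88531898]), 'orientation': array([-3.10413337e+00, -4.73592431e-01,  2.89041710e-04]), 'ft_force': array([-0.35333389,  0.17661035, -0.68282639]), 'moment': array([-0.00167771, -0.03812111, -0.05643644]), 'width': 87.91123578870517}
{'fx': 442.5887103059295, 'fy': 442.5887103059295, 'cx': 325.8300185211545, 'cy': 204.87363920352954, 'dist': array([0.0249771, 0.       , 0.       , 0.       , 0.       ]), 'origin': array([1114.43546829,  -84.9023429 ,  995.12925842]), 'attitude': array([-1.92396818, -1.77217961,  0.56690181])}
{'fx': 398.3204008597673, 'fy': 398.3204008597673, 'cx': 321.3731015285098, 'cy': 198.17909246407956, 'dist': array([-0.0184313,  0.       ,  0.       ,  0.       ,  0.       ]), 'origin': array([ 356.05868939,  -23.66243167, 1069.98470421]), 'attitude': array([-2.16347135,  2.13599939, -0.16205092])}
182.0
```

View pics/scene0.png

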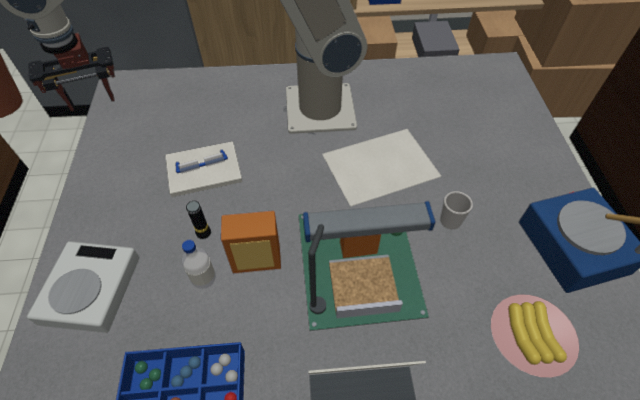

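View pics/top0.png

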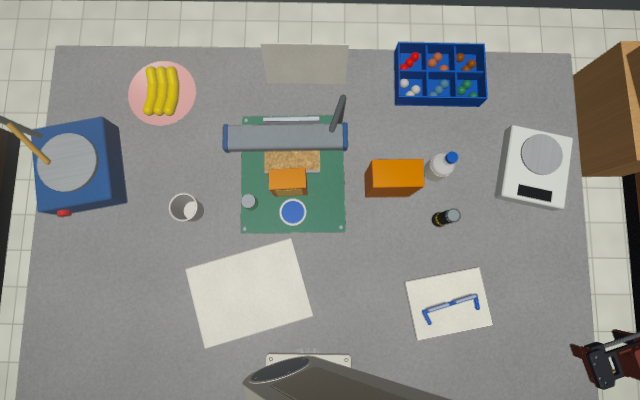

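The robot arm is parked at right, with the real block (column 288, row 181 in top) on the green plate. The larger orange box at (395,178) is a look-alike. The torch is at (446,217), the spot at (292,212) and the jar at (248,201). Next I'll measure.

```bash
cat > h.py <<'E'
import numpy as np, cv2
from scipy.spatial.transform import Rotation as R
from workcell import ctrl
def cam(n):
    c=ctrl.camera_info(n); K=np.array([[c['fx'],0,c['cx']],[0,c['fy'],c['cy']],[0,0,1]]); return K,c['dist'],np.array(c['origin']),R.from_rotvec(c['attitude']).as_matrix()
def ray(n,uv):
    K,d,o,A=cam(n); p=cv2.undistortPoints(np.array([[uv]],float),K,d)[0,0]; return o,A@np.array([p[0],p[1],1])
def at_z(n,uv,z):
    o,v=ray(n,uv); return o+v*(z-o[2])/v[2]
def proj(n,P):
    K,d,o,A=cam(n); return cv2.projectPoints(np.atleast_2d(P).astype(float)@A-o@A,np.zeros(3),np.zeros(3),K,d)[0][:,0]
def zoom(im,box,f,name):
    l,t,r,b=box; cv2.imwrite("pics/"+name,cv2.resize(im[t:b,l:r,::-1],None,fx=f,fy=f,interpolation=cv2.INTER_CUBIC))
E
python3 - <<'E'
from h import *
for n in ("top","scene"):
    im=ctrl.get_image(n)
    zoom(im,(225,105,360,240) if n=="top" else (290,190,445,335),4,f"z_{n}.png")
    for k in ["cradle","fence_edge","stop_face","torch_spot","block","block_top","torch","jar","bottle","cup","lamp","goggles"]:
        print(n,k,[(np.round(d['uv'],1),round(d['p'],2)) for d in ctrl.landmark_of(k,n)])
E
```

```text
top cradle [(array([291.4, 171.5]), 0.72), (array([293.8, 176.2]), 0.59)]
top fence_edge [(array([287.9, 169.8]), 0.59)]
top stop_face [(array([289.8, 125.2]), 0.75)]
top torch_spot [(array([292.7, 212.1]), 0.92)]
top block [(array([293.4, 187. ]), 0.57)]
top block_top [(array([396.6, 171.3]), 0.61)]
top torch [(array([438.8, 216.5]), 0.74), (array([289.9, 211.6]), 0.59)]
top jar [(array([254.5, 201.9]), 0.53)]
top bottle [(array([432.8, 169.3]), 0.96), (array([290.7, 122.1]), 0.5), (array([191.8, 209.8]), 0.27)]
top cup [(array([192.5, 210.2]), 0.98)]
top lamp [(array([190.8, 209. ]), 0.54)]
top goggles [(array([452.1, 303.4]), 0.78)]
scene cradle [(array([356.6, 260.4]), 0.86)]
scene fence_edge [(array([359.4, 255.6]), 0.76)]
scene stop_face [(array([369.4, 306. ]), 0.69)]
scene torch_spot []
scene block [(array([359.6, 247.3]), 0.78), (array([256.3, 261. ]), 0.62)]
scene block_top [(array([249.6, 222. ]), 0.6), (array([363.3, 221.7]), 0.57)]
scene torch [(array([200.4, 234.1]), 0.93)]
scene jar [(array([394.8, 230.3]), 0.59)]
scene bottle [(array([200.6, 277.6]), 0.72)]
scene cup [(array([447.4, 223.2]), 0.94), (array([394.3, 232.3]), 0.73)]
scene lamp []
scene goggles [(array([201.6, 167.4]), 0.67), (array([395. , 230.9]), 0.54)]
```

```bash
python3 - <<'E'
from h import *
for uv in [(241.5,117),(344,115.5),(345,232),(241,233)]: print(np.round(at_z("top",uv,6)))
E
```

```text
[735. 195.   6.]
[744. -90.   6.]
[420. -94.   6.]
[414. 183.   6.]
```

View pics/z_top.png

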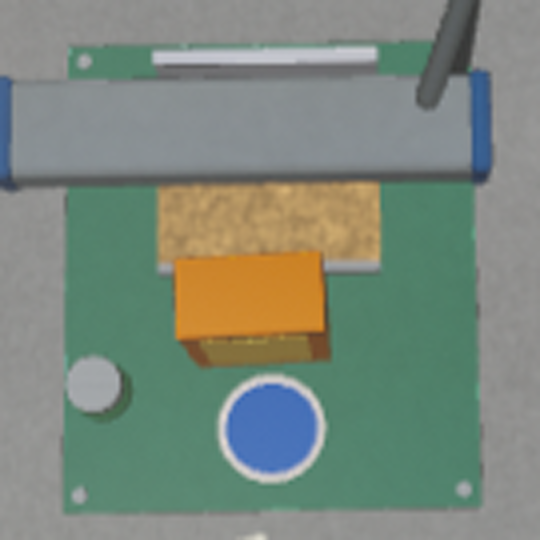

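View pics/z_scene.png

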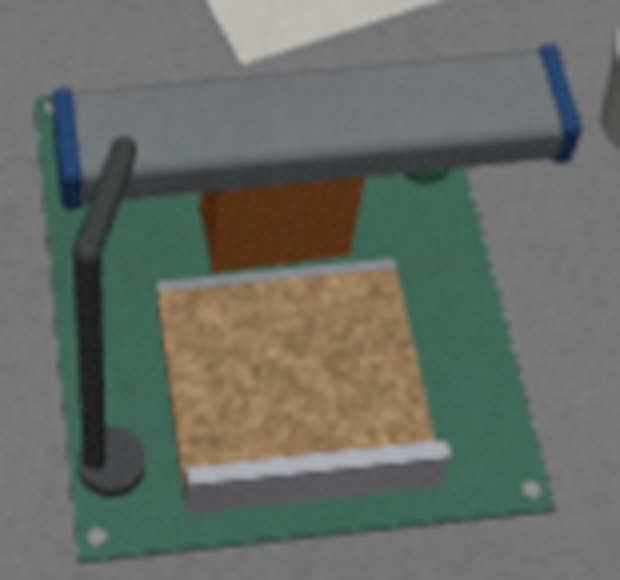

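```bash
cat > fit.py <<'E'
from h import *
from scipy.optimize import least_squares
def T(p,P): 
    c,s=np.cos(p[2]),np.sin(p[2]); P=np.array(P,float); return np.c_[p[0]+c*P[:,0]-s*P[:,1],p[1]+s*P[:,0]+c*P[:,1],P[:,2]]
def fit(obs,p0):
    def r(p): return np.concatenate([(proj(n,T(p,[P]))-np.array(uv))[0] for n,uv,P in obs])
    s=least_squares(r,p0,loss='soft_l1'); return s.x,r(s.x).reshape(-1,2)
t=lambda x,y:("top",(225+(x-1.5)/4,105+(y-1.5)/4))
q=lambda x,y:("scene",(290+(x-1.5)/4,190+(y-1.5)/4))
if __name__=="__main__":
    obs=[t(68,45)+((165,140,6),),t(63,513)+((-160,140,6),),t(482,508)+((-160,-140,6),),t(272,428)+((-105,0,6),),
    q(158,285)+((0,-75,21),),q(394,262)+((0,75,21),),q(80,562)+((165,-140,6),),q(553,511)+((165,140,6),),q(189,482)+((145,-75,51),),q(450,458)+((145,75,51),)]
    c,r=fit(obs,(580,50,0)); print("cradle",c,np.degrees(c[2])); print(np.round(r,1))
    b=[t(174,262)+((25,45,120+6),),t(322,252)+((25,-45,126),),t(325,329)+((-25,-45,126),),t(177,340)+((-25,45,126),),t(204,367)+((-25,45,6),),t(328,360)+((-25,-45,6),)]
    B,r=fit(b,(540,50,0)); print("block",B,np.degrees(B[2])); print(np.round(r,1))
    d=B[:2]-c[:2]; a=c[2]; print("in cradle",d@[np.cos(a),np.sin(a)],d@[-np.sin(a),np.cos(a)],np.degrees(B[2]-a))
    np.save("cradle.npy",c)
E
python3 fit.py
python3 - <<'E'
from h import *
im=ctrl.get_image("top"); zoom(im,(415,190,475,240),10,"tt.png")
for n in("top","scene"):
    for k in("torch","bottle","cup","jar"):
        print(n,k,[(np.round(d['bbox'],1),round(d['p'],2)) for d in ctrl.look_for(k,n)][:2])
im=ctrl.get_image("scene"); zoom(im,(175,190,225,250),10,"ts.png")
E
```

```text
cradle [5.78635646e+02 5.09686803e+01 3.07476658e-02] 1.7617114787043713
[[-0.4 -0.2]
 [-0.4 -0.2]
 [-0.1 -0.8]
 [-0.3 -0.3]
 [-0.5 -0.3]
 [-0.3 -0.4]
 [-0.7 -0.3]
 [ 0.6 -0.5]
 [-0.3  0.6]
 [-0.  -0.3]]
block [5.40232619e+02 5.43130697e+01 7.80899462e-02] 4.474224338139884
[[-0.2 -0.8]
 [-0.1 -0.6]
 [ 0.4  0.4]
 [-0.   0.1]
 [-1.3  0.6]
 [ 1.   0.2]]
in cradle -38.28205888713065 4.523426064375221 2.712512859435513
top torch [(array([433.7, 208.8, 459.3, 227.8]), 0.96)]
top bottle [(array([425.5, 148.7, 456.9, 182.2]), 0.95), (array([434.5, 210. , 460.1, 226.1]), 0.65)]
top cup [(array([170.1, 192.1, 203.1, 222.6]), 0.61)]
top jar [(array([243.3, 194.1, 254.6, 210. ]), 0.73)]
scene torch [(array([188.1, 202. , 211.3, 235.9]), 0.83)]
scene bottle [(array([181.5, 237. , 214.9, 288.3]), 0.71)]
scene cup [(array([438.2, 191.6, 469.7, 228.9]), 0.83)]
scene jar []
```

View pics/tt.png

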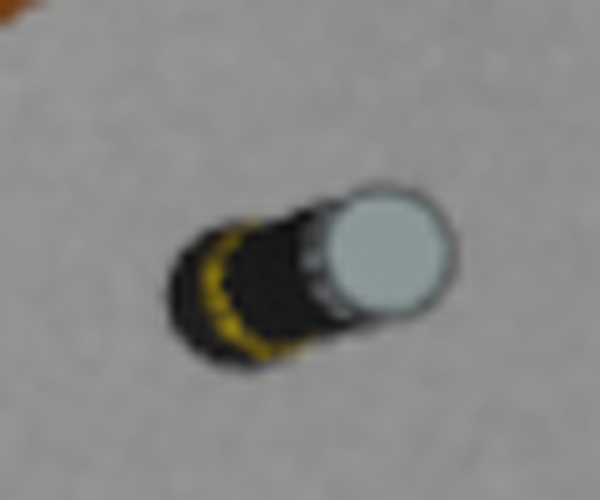

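View pics/ts.png

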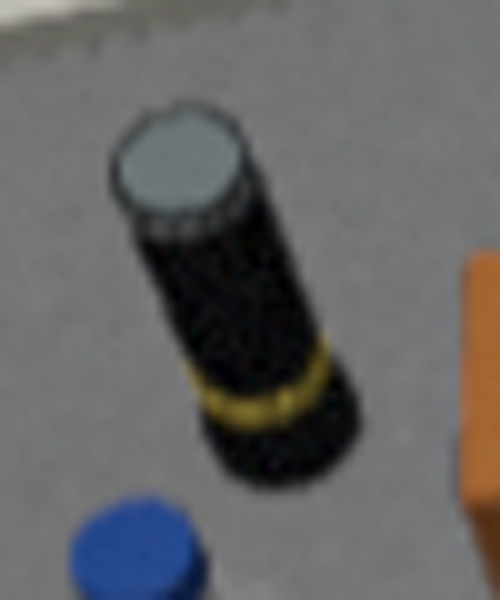

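```bash
cat >> h.py <<'E'
from scipy.linalg import logm, expm
def pose():
    o=ctrl.get_obs(); M=np.eye(4); M[:3,:3]=R.from_rotvec(o['orientation']).as_matrix(); M[:3,3]=o['ee_pos']; return M,o
def crad():
    c=np.load("cradle.npy"); C=np.eye(4); C[:3,:3]=R.from_euler('z',c[2]).as_matrix(); C[:2,3]=c[:2]; return C
def target(tip,lean,yaw=0.,C=None):
    "tip position in frame C (default cradle), lean deg back, yaw deg extra about z; tool x = forward?"
    C=crad() if C is None else C
    L=np.radians(lean); z=np.array([np.sin(L),0,-np.cos(L)]); x=np.array([np.cos(L),0,np.sin(L)]); y=np.cross(z,x)
    M=np.eye(4); M[:3,:3]=R.from_euler('z',yaw,degrees=True).as_matrix()@np.c_[x,y,z]; M[:3,3]=np.array(tip)-182*M[:3,2]
    return C@M
def twist(A,B):
    X=np.real(logm(np.linalg.inv(A)@B)); return np.r_[X[:3,3]/1000,np.degrees([X[2,1],X[0,2],X[1,0]])]
def tw(v): 
    w=np.radians(v[3:6]); X=np.zeros((4,4)); X[:3,:3]=[[0,-w[2],w[1]],[w[2],0,-w[0]],[-w[1],w[0],0]]; X[:3,3]=np.array(v[:3])*1000; return expm(X)
def row(M,r):  # shift then turn in tool axes
    D=np.eye(4); D[:3,:3]=R.from_rotvec(np.radians(r[3:6])).as_matrix(); D[:3,3]=np.array(r[:3])*1000; return M@D
def intip(M): 
    t=M.copy(); t[:3,3]+=182*M[:3,2]; Q=np.linalg.inv(crad())@t; z=Q[:3,2]
    return "tip cradle %s lean %.1f pitchy %.1f jaw %.1f"%(np.round(Q[:3,3],1),np.degrees(np.arctan2(z[0],-z[2])),np.degrees(np.arcsin(z[1])),np.degrees(np.arctan2(-Q[0,1],Q[1,1])))
def relrows(A,B,n):
    "first-row equivalents for n identical rows (shift-then-turn)"
    S=tw(twist(A,B)/n); return np.r_[S[:3,3]/1000,np.degrees(R.from_matrix(S[:3,:3]).as_rotvec())]
E
python3 - <<'E'
from h import *
M,o=pose(); print(o['t']); print(M.round(3)); print(intip(M))
o9=lambda z,x,l:l
print("torch top (top)",at_z("top",(415+(390-4.5)/10,190+(250-4.5)/10),120),"foot",at_z("top",(415+(238-4.5)/10,190+(293-4.5)/10),9))
print("torch top (scene)",at_z("scene",(175+(181-4.5)/10,190+(160-4.5)/10),120))
for uv in [(432.8,169.3)]: print("bottle",at_z("top",uv,0))
print("cup",at_z("top",(192.5,210.2),0), "jar",at_z("top",(225+(95-1.5)/4,105+(384-1.5)/4),51))
for uv in [(365,160),(423,159),(424,187),(366,197)]: print("decoy",at_z("top",uv,0))
Ci=np.linalg.inv(crad()); print(Ci@np.r_[at_z("top",(225+(95-1.5)/4,105+(384-1.5)/4),51),1])
B=target((-88,4,150),35); print(B.round(1))
E
```

```text
1.9
[[ 9.55000e-01  2.98000e-01  0.00000e+00  1.86378e+02]
 [ 2.98000e-01 -9.55000e-01  0.00000e+00 -5.96563e+02]
 [ 0.00000e+00 -0.00000e+00 -1.00000e+00  4.04658e+02]
 [ 0.00000e+00  0.00000e+00  0.00000e+00  1.00000e+00]]
tip cradle [-412.  -635.2  222.7] lean 0.0 pitchy 0.0 jaw -164.4
torch top (top) [ 458.17723519 -347.67330389  120.        ] foot [ 458.00519131 -344.10722373    9.        ]
torch top (scene) [ 457.7653445  -346.07741447  120.        ]
bottle [ 595.56426111 -335.58659206    0.        ]
cup [473.69199733 317.8990631    0.        ] jar [494.85835885 158.79834046  51.        ]
decoy [ 619.05104383 -148.7168165     0.        ]
decoy [ 624.24788151 -309.21750623    0.        ]
decoy [ 545.75949517 -309.99795968    0.        ]
decoy [ 515.99295425 -151.05963967    0.        ]
[-80.42269969 110.35424225  51.           1.        ]
[[  0.8   0.    0.6 386.2]
 [  0.   -1.    0.   49.1]
 [  0.6   0.   -0.8 299.1]
 [  0.    0.    0.    1. ]]
```

```bash
python3 - <<'E'
from h import *
np.set_printoptions(suppress=True)
M,o=pose()
W=target((0,0,0),0); W[:3,3]=(400,-270,400)
B=target((-95,4,170),35)
print(relrows(M,W,11).round(4)); print(relrows(W,B,9).round(4))
N=M
for i in range(11): N=row(N,[.0125,-.0318,0,0,0,1.42])
print(N.round(2)); print(relrows(N,B,9).round(4))
E
```

```text
[ 0.0245 -0.0258  0.0004 -0.0001 -0.0001  1.4168]
[-0.0036 -0.0355  0.0085  0.      3.8889  0.    ]
[[   1.      0.03    0.    259.24]
 [   0.03   -1.      0.   -229.01]
 [   0.     -0.     -1.    404.67]
 [   0.      0.      0.      1.  ]]
[ 0.0114 -0.0305  0.0132  0.0011  3.8888 -0.0038]
```

Request:
jog_arm(
  steps=[
    [[0.0245,-0.026,0,0,0,1.42,0],[0.0245,-0.026,0,0,0,1.42,0],[0.0245,-0.026,0,0,0,1.42,0],[0.0245,-0.026,0,0,0,1.42,0],[0.0245,-0.026,0,0,0,1.42,0],[0.0245,-0.026,0,0,0,1.42,0],[0.0245,-0.026,0,0,0,1.42,0],[0.0245,-0.026,0,0,0,1.42,0],[0.0245,-0.026,0,0,0,1.42,0],[0.0245,-0.026,0,0,0,1.42,0],[0.0245,-0.026,0,0,0,1.42,0],[-0.0036,-0.0355,0.0085,0,3.89,0,0],[-0.0036,-0.0355,0.0085,0,3.89,0,0],[-0.0036,-0.0355,0.0085,0,3.89,0,0],[-0.0036,-0.0355,0.0085,0,3.89,0,0],[-0.0036,-0.0355,0.0085,0,3.89,0,0],[-0.0036,-0.0355,0.0085,0,3.89,0,0],[-0.0036,-0.0355,0.0085,0,3.89,0,0],[-0.0036,-0.0355,0.0085,0,3.89,0,0],[-0.0036,-0.0355,0.0085,0,3.89,0,0]],
  ],
)

```text
t: 3.57
ee_pos: [379.1, 18.1, 333.5]
orientation: [3.028, 0.044, 0.829]
ft_force: [-0.6, -0.2, -0.8]
width: 43.6
```

```bash
python3 - <<'E'
from h import *
np.set_printoptions(suppress=True)
M,o=pose(); print(o['t'],o['qpos'].round(2),o['ft_force'].round(1),o['width']); print(intip(M))
B=target((-90,4,22),35); print(relrows(M,B,7).round(4))
im=ctrl.get_image("top"); zoom(im,(200,80,400,260),4,"m1.png")
E
```

```text
3.5667 [ 0.02  0.13  2.34 -0.03  0.14  1.58] [-0.6 -0.2 -0.8] 43.60703818090657
tip cradle [-107.8  -28.6  176.8] lean 30.6 pitchy -0.6 jaw 179.8
[-0.0117 -0.0045  0.02    0.0837  0.6275  0.0119]
```

View pics/m1.png

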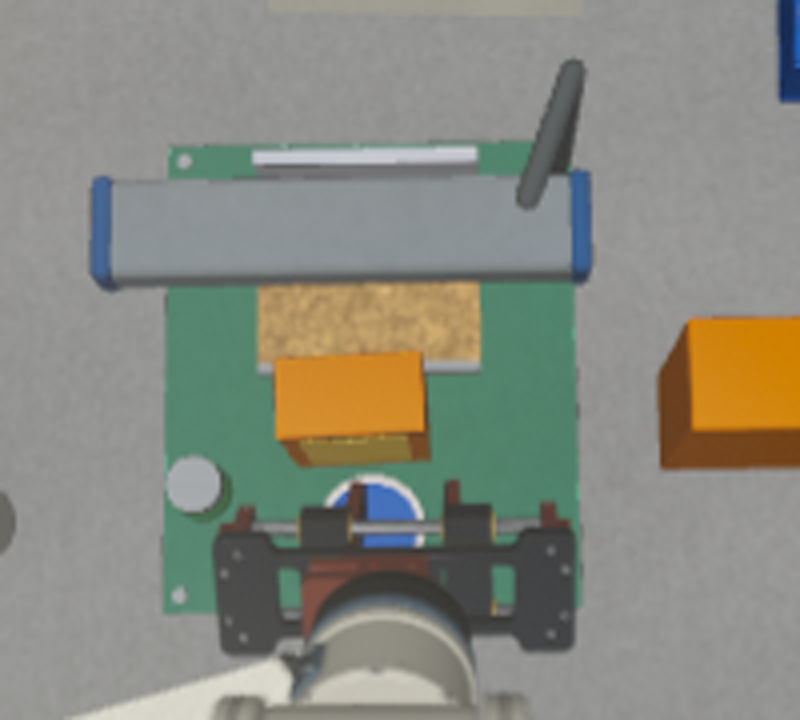

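```bash
cat > kin.py <<'E'
from h import *
def fk(q,p):
    L1,L2,h,d=p; a=q[1]; b=q[1]+q[2]; c=b+q[4]
    return np.array([L1*np.sin(a)+L2*np.sin(b)+d*np.sin(c), h+L1*np.cos(a)+L2*np.cos(b)+d*np.cos(c)])
E
python3 - <<'E'
from kin import *
from scipy.optimize import least_squares
M,o=pose(); print(repr(o['qpos']),o['ee_pos'])
qa=np.array([-1.287,.4236,1.6304,0,1.0887,-.019]); ra=(np.hypot(186.33,596.4),404.5)
A=[];b=[]
for q,(r,z) in ((qa,ra),(o['qpos'],(np.hypot(*o['ee_pos'][:2]),o['ee_pos'][2]))):
    a=q[1];bb=a+q[2];c=bb+q[4]
    A+= [[np.sin(a),np.sin(bb),0,np.sin(c)],[np.cos(a),np.cos(bb),1,np.cos(c)]]; b+=[r,z]
print(np.linalg.cond(A),np.linalg.solve(A,b))
E
```

```text
array([ 0.01749732,  0.12921478,  2.33725223, -0.03965167,  0.14152282,
        1.59935598]) [379.80192073  17.83419342 333.95167804]
22.100542296710717 [624.39717699 415.87388554 106.84758225  78.33484127]
```

```bash
cat >> kin.py <<'E'
P=(624.4,415.9,106.8,78.3)
def ik(r,z,lean):
    c=np.pi-np.radians(lean); L1,L2,h,d=P
    x=r-d*np.sin(c); y=z-h-d*np.cos(c); D=np.hypot(x,y)
    k=(D*D-L1*L1-L2*L2)/(2*L1*L2)
    if abs(k)>1: return None
    q3=np.arccos(k); q2=np.arctan2(x,y)-np.arctan2(L2*np.sin(q3),L1+L2*np.cos(q3)); return q2,q3,c-q2-q3
E
python3 - <<'E'
from kin import *
print(ik(380.2,334,30.6))
for tip in [(-95,4,22),(-85,4,22),(-58,4,22),(-70,4,100),(-58,4,100),(-20,4,105),(-10,4,105),(5,4,105),(-30,4,45),(8,4,45)]:
    for L in (15,20,25,30,35,40):
        B=target(tip,L); q=ik(np.hypot(*B[:2,3]),B[2,3],L); print(tip,L,np.round(q,2) if q else None, "OK" if q and q[2]>.12 and q[1]<2.56 and q[0]>-.88 else "")
E
```

```text
(np.float64(0.1290314928660128), np.float64(2.3372427443086106), np.float64(0.14124766530490485))
(-95, 4, 22) 15 [0.46 2.34 0.08] 
(-95, 4, 22) 20 [ 0.46  2.39 -0.06] 
(-95, 4, 22) 25 [ 0.47  2.44 -0.21] 
(-95, 4, 22) 30 [ 0.49  2.5  -0.37] 
(-95, 4, 22) 35 [ 0.52  2.55 -0.54] 
(-95, 4, 22) 40 [ 0.56  2.61 -0.72] 
(-85, 4, 22) 15 [0.47 2.31 0.1 ] 
(-85, 4, 22) 20 [ 0.47  2.37 -0.04] 
(-85, 4, 22) 25 [ 0.48  2.42 -0.19] 
(-85, 4, 22) 30 [ 0.49  2.48 -0.35] 
(-85, 4, 22) 35 [ 0.52  2.53 -0.52] 
(-85, 4, 22) 40 [ 0.56  2.59 -0.7 ] 
(-58, 4, 22) 15 [0.49 2.25 0.14] OK
(-58, 4, 22) 20 [ 0.49  2.31 -0.  ] 
(-58, 4, 22) 25 [ 0.49  2.36 -0.15] 
(-58, 4, 22) 30 [ 0.51  2.42 -0.3 ] 
(-58, 4, 22) 35 [ 0.53  2.47 -0.46] 
(-58, 4, 22) 40 [ 0.56  2.52 -0.64] 
(-70, 4, 100) 15 [0.34 2.2  0.34] OK
(-70, 4, 100) 20 [0.33 2.25 0.21] OK
(-70, 4, 100) 25 [0.32 2.31 0.07] 
(-70, 4, 100) 30 [ 0.32  2.36 -0.07] 
(-70, 4, 100) 35 [ 0.33  2.42 -0.22] 
(-70, 4, 100) 40 [ 0.35  2.47 -0.38] 
(-58, 4, 100) 15 [0.36 2.17 0.35] OK
(-58, 4, 100) 20 [0.34 2.23 0.22] OK
(-58, 4, 100) 25 [0.34 2.28 0.09] 
(-58, 4, 10
[... 478 characters left out ...]
, 105) 35 [ 0.38  2.28 -0.13] 
(-10, 4, 105) 40 [ 0.39  2.34 -0.28] 
(5, 4, 105) 15 [0.42 2.03 0.43] OK
(5, 4, 105) 20 [0.4  2.09 0.3 ] OK
(5, 4, 105) 25 [0.39 2.14 0.17] OK
(5, 4, 105) 30 [0.39 2.2  0.03] 
(5, 4, 105) 35 [ 0.39  2.25 -0.11] 
(5, 4, 105) 40 [ 0.4   2.31 -0.26] 
(-30, 4, 45) 15 [0.48 2.17 0.24] OK
(-30, 4, 45) 20 [0.47 2.22 0.1 ] 
(-30, 4, 45) 25 [ 0.47  2.28 -0.04] 
(-30, 4, 45) 30 [ 0.47  2.33 -0.19] 
(-30, 4, 45) 35 [ 0.49  2.39 -0.34] 
(-30, 4, 45) 40 [ 0.51  2.44 -0.5 ] 
(8, 4, 45) 15 [0.51 2.08 0.29] OK
(8, 4, 45) 20 [0.5  2.14 0.15] OK
(8, 4, 45) 25 [0.5  2.19 0.01] 
(8, 4, 45) 30 [ 0.5   2.25 -0.13] 
(8, 4, 45) 35 [ 0.51  2.3  -0.28] 
(8, 4, 45) 40 [ 0.53  2.35 -0.44]
```

```bash
python3 - <<'E'
from kin import *
from scipy.optimize import brentq
np.set_printoptions(suppress=True)
def Lmax(tip):
    f=lambda L:(lambda B:ik(np.hypot(*B[:2,3]),B[2,3],L)[2]-.125)(target(tip,L))
    return brentq(f,0,35)
for tip in [(-88,4,60),(-82,4,46),(-75,4,42),(-72,4,40),(-60,4,36),(-60,4,40),(-60,4,100),(-20,4,100),(-8,4,100),(8,4,45),(8,4,55)]: print(tip,round(Lmax(tip),1))
M,o=pose(); print(o['t'],o['qpos'].round(3)); print(intip(M))
A=target((-95,4,100),16); print(relrows(M,A,5).round(4)); 
E
```

```text
(-88, 4, 60) 17.9
(-82, 4, 46) 16.7
(-75, 4, 42) 16.6
(-72, 4, 40) 16.5
(-60, 4, 36) 16.7
(-60, 4, 40) 17.1
(-60, 4, 100) 23.5
(-20, 4, 100) 25.1
(-8, 4, 100) 25.6
(8, 4, 45) 21.0
(8, 4, 55) 21.9
3.6167 [ 0.017  0.129  2.337 -0.04   0.142  1.599]
tip cradle [-107.2  -29.3  177.3] lean 30.6 pitchy -0.7 jaw 179.6
[ 0.005  -0.0063  0.0153  0.1395 -2.9147 -0.0261]
```

Request:
jog_arm(
  steps=[
    [[0.0036,-0.0045,0.0109,0.1,-2.08,0,0],[0.0036,-0.0045,0.0109,0.1,-2.08,0,0],[0.0036,-0.0045,0.0109,0.1,-2.08,0,0],[0.0036,-0.0045,0.0109,0.1,-2.08,0,0],[0.0036,-0.0045,0.0109,0.1,-2.08,0,0],[0.0036,-0.0045,0.0109,0.1,-2.08,0,0],[0.0036,-0.0045,0.0109,0.1,-2.08,0,0],[0,0,0,0,0,0,0]],
  ],
)

```text
t: 4.28
ee_pos: [435.4, 48.0, 274.7]
orientation: [-3.106, -0.044, -0.434]
ft_force: [-0.4, -0.4, -0.3]
width: 43.5
```

```bash
python3 - <<'E'
from kin import *
np.set_printoptions(suppress=True)
M,o=pose(); print(o['t'],o['qpos'].round(3),o['ft_force'].round(1)); print(intip(M)); print(fk(o['qpos'],P),np.hypot(*M[:2,3]),M[2,3])
A=target((-84,4,46),16); print(relrows(M,A,5).round(4))
E
```

```text
4.2833 [ 0.087  0.35   2.191 -0.048  0.323  1.673] [-0.4 -0.4 -0.3]
tip cradle [-93.3   1.4  99.6] lean 15.9 pitchy 0.0 jaw 179.9
[470.40887534 274.78132096] 438.0381983473973 274.6524047601825
[-0.0012 -0.0005  0.0108 -0.0019  0.017  -0.0263]
```

```bash
python3 - <<'E'
from kin import *
Q=[[-1.287,.4236,1.6304,0,1.0887,-.019],[.0175,.12921,2.33725,-.03965,.14152,1.59936],list(ctrl.get_obs()['qpos'])]
X=[(np.hypot(186.38,596.56),404.65),(np.hypot(379.8,17.83),333.95),(np.hypot(*ctrl.get_obs()['ee_pos'][:2]),ctrl.get_obs()['ee_pos'][2])]
print(Q[2])
A=[];b=[]
for q,(r,z) in zip(Q,X):
    a=q[1];bb=a+q[2];c=bb+q[4]
    A+= [[np.sin(a),np.sin(bb),0,np.sin(c),1,np.cos(bb)],[np.cos(a),np.cos(bb),1,np.cos(c),0,-np.sin(bb)]]; b+=[r,z]
A=np.array(A);b=np.array(b)
for cols in ([0,1,2,3],[0,1,2,3,4],[0,1,2,3,5],[0,1,2,3,4,5]):
    s=np.linalg.lstsq(A[:,cols],b,rcond=None); print(cols,s[0].round(1),(A[:,cols]@s[0]-b).round(1))
E
```

```text
[np.float64(0.08695770686596539), np.float64(0.3500460765535809), np.float64(2.1914667194191026), np.float64(-0.04800698122296867), np.float64(0.3230606755747495), np.float64(1.6726809689949296)]
[0, 1, 2, 3] [549.6 440.8 173.4  55.5] [-8.8  9.5 -5.7 -7.4 14.6 -2.1]
[0, 1, 2, 3, 4] [556.7 444.  174.   60.9  -5.7] [-8.8  9.6 -5.7 -6.9 14.5 -2.7]
[0, 1, 2, 3, 5] [562.1 485.4 312.7 126.8  77. ] [ 0. -0.  0. -0. -0.  0.]
[0, 1, 2, 3, 4, 5] [ 5.625e+02  4.856e+02  3.128e+02  1.271e+02 -3.000e-01  7.700e+01] [ 0. -0.  0. -0.  0. -0.]
```

```bash
cat >> kin.py <<'E'
from scipy.optimize import fsolve
def fk(q2,q3,c):
    b=q2+q3
    return np.array([562.1*np.sin(q2)+485.4*np.sin(b)+77*np.cos(b)+126.8*np.sin(c), 312.7+562.1*np.cos(q2)+485.4*np.cos(b)-77*np.sin(b)+126.8*np.cos(c)])
def ik(r,z,lean):
    c=np.pi-np.radians(lean)
    s,_,ok,_=fsolve(lambda q:fk(q[0],q[1],c)-np.array([r,z]),[.3,2.2],full_output=True)
    return (s[0],s[1],c-s.sum()) if ok==1 else None
def Lmax(tip,m=.13):
    from scipy.optimize import brentq
    f=lambda L:(lambda B:ik(np.hypot(*B[:2,3]),B[2,3],L)[2]-m)(target(tip,L))
    return brentq(f,0,32)
E
python3 - <<'E'
from kin import *
for tip in [(-95,4,22),(-84,4,22),(-88,4,60),(-82,4,46),(-75,4,42),(-60,4,22),(-60,4,36),(-60,4,100),(-20,4,100),(-8,4,100),(-30,4,45),(8,4,45),(8,4,55)]:
    L=Lmax(tip);B=target(tip,L); print(tip,round(L,1),np.round(ik(np.hypot(*B[:2,3]),B[2,3],L),2))
E
```

```text
(-95, 4, 22) 15.5 [0.53 2.21 0.13]
(-84, 4, 22) 16.0 [0.54 2.19 0.13]
(-88, 4, 60) 19.2 [0.45 2.23 0.13]
(-82, 4, 46) 18.2 [0.48 2.21 0.13]
(-75, 4, 42) 18.2 [0.5  2.19 0.13]
(-60, 4, 22) 17.3 [0.56 2.15 0.13]
(-60, 4, 36) 18.4 [0.52 2.17 0.13]
(-60, 4, 100) 24.2 [0.38 2.21 0.13]
(-20, 4, 100) 25.7 [0.42 2.15 0.13]
(-8, 4, 100) 26.1 [0.43 2.13 0.13]
(-30, 4, 45) 20.6 [0.53 2.13 0.13]
(8, 4, 45) 22.4 [0.56 2.06 0.13]
(8, 4, 55) 23.1 [0.54 2.07 0.13]
```

```bash
python3 - <<'E'
from kin import *
np.set_printoptions(suppress=True)
M,o=pose()
A=target((-80,4,47),17.3); B=target((-62,4,42),17.3);print(relrows(M,A,5).round(4)); print(relrows(A,B,9).round(5))
E
```

```text
[-0.0013 -0.0005  0.0109 -0.0016  0.277  -0.0264]
[ 0.00174 -0.       0.00113 -0.       0.       0.     ]
```

Request:
jog_arm(
  steps=[
    [[-0.0013,-0.0005,0.0109,0,0.28,0,0],[-0.0013,-0.0005,0.0109,0,0.28,0,0],[-0.0013,-0.0005,0.0109,0,0.28,0,0],[-0.0013,-0.0005,0.0109,0,0.28,0,0],[-0.0013,-0.0005,0.0109,0,0.28,0,0],[0,0,0,0,0,0,0],[0.0017,0,0.0011,0,0,0,0],[0.0017,0,0.0011,0,0,0,0],[0.0017,0,0.0011,0,0,0,0],[0.0017,0,0.0011,0,0,0,0],[0.0017,0,0.0011,0,0,0,0],[0.0017,0,0.0011,0,0,0,0]],
  ],
)

```text
t: 5.28
ee_pos: [454.5, 51.0, 218.1]
orientation: [-3.101, -0.044, -0.473]
ft_force: [-4.4, -0.2, 3.9]
width: 43.9
```

```bash
python3 - <<'E'
from kin import *
M,o=pose(); print(o['t'],o['qpos'].round(3),o['ft_force'].round(1)); print(intip(M))
for n in("top","scene"):
  im=ctrl.get_image(n); zoom(im,(225,105,360,240) if n=="top" else (290,190,445,335),4,f"m2{n}.png")
E
```

```text
5.2833 [ 0.091  0.497  2.174 -0.112  0.169  1.741] [-4.4 -0.2  3.9]
tip cradle [-69.8   3.7  44.4] lean 17.3 pitchy -0.0 jaw 179.9
```

View pics/m2top.png

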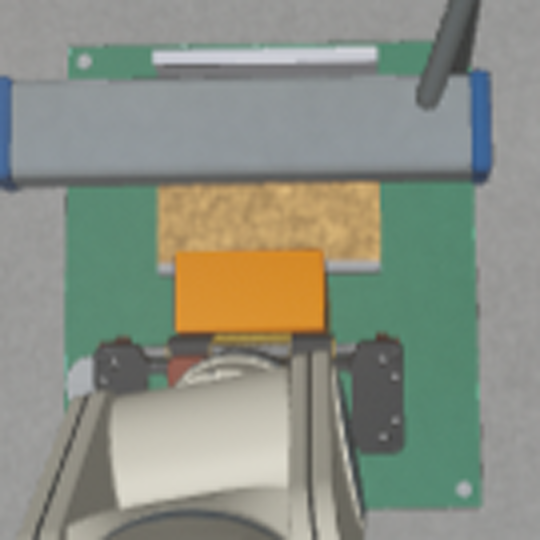

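Contact force is 4.4 N and the block has squared up to the tool. Its top edge is now level at row ~252, and it's still about 9 mm short of the fence.

Request:
jog_arm(
  steps=[
    [[0.0017,0,0.0009,0,0,0,0],[0.0017,0,0.0009,0,0,0,0],[0.0017,0,0.0009,0,0,0,0],[0.0017,0,0.0009,0,0,0,0],[0.0017,0,0.0009,0,0,0,0]],
  ],
)

```text
t: 5.8
ee_pos: [463.8, 51.3, 216.1]
orientation: [-3.102, -0.044, -0.472]
ft_force: [-12.3, 0.4, 9.3]
width: 43.5
```

Request:
jog_arm(
  steps=[
    [[0.0014,0,0.0007,0,0,0,0]],
  ],
)

```text
t: 5.88
ee_pos: [464.4, 51.2, 215.5]
orientation: [-3.103, -0.043, -0.467]
ft_force: [-13.9, -0.1, 9.6]
width: 43.8
```

Request:
jog_arm(
  steps=[
    [[0.0014,0,0.0007,0,0,0,0]],
  ],
)

```text
t: 5.97
ee_pos: [464.9, 51.2, 215.0]
orientation: [-3.103, -0.044, -0.463]
ft_force: [-17.5, 0.7, 12.7]
width: 43.7
```

```bash
python3 - <<'E'
from kin import *
M,o=pose(); print(o['t'],o['qpos'].round(3),o['ft_force'].round(1)); print(intip(M))
for n in("top","scene"):
  im=ctrl.get_image(n); zoom(im,(225,105,360,240) if n=="top" else (290,190,445,335),4,f"m3{n}.png")
E
```

```text
5.9667 [ 0.089  0.512  2.151 -0.102  0.184  1.729] [-17.5   0.7  12.7]
tip cradle [-60.5   3.5  40.9] lean 17.0 pitchy -0.1 jaw 179.8
```

View pics/m3top.png

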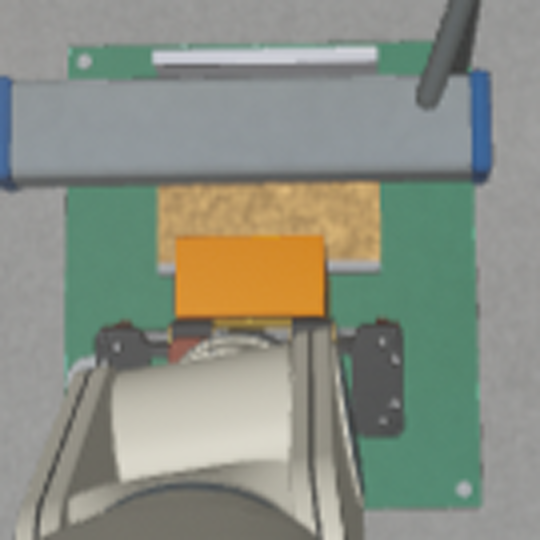

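View pics/m3scene.png

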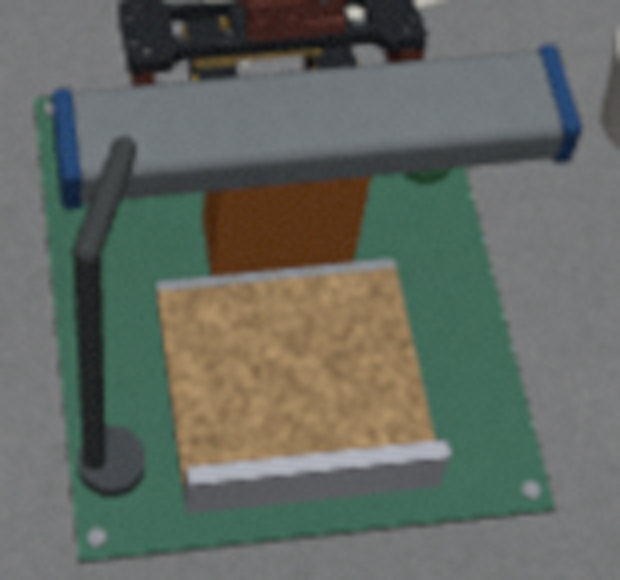

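```bash
python3 - <<'E'
from kin import *
np.set_printoptions(suppress=True)
M,o=pose()
A=target((-72,4,44),17.5); B=target((-66,4,101),22);C=target((-10,4,101),22)
print(relrows(M,A,3).round(4));print(relrows(A,B,5).round(4)); print(relrows(B,C,20).round(5))
E
```

```text
[-0.0039 -0.0001 -0.0021  0.0277  0.1756 -0.0465]
[ 0.002   0.     -0.0103 -0.      0.9     0.    ]
[0.0026  0.      0.00105 0.      0.      0.     ]
```

Request:
jog_arm(
  steps=[
    [[-0.004,0,-0.002,0,0.18,0,0],[-0.004,0,-0.002,0,0.18,0,0],[-0.004,0,-0.002,0,0.18,0,0],[0.002,0,-0.0103,0,0.9,0,0],[0.002,0,-0.0103,0,0.9,0,0],[0.002,0,-0.0103,0,0.9,0,0],[0.002,0,-0.0103,0,0.9,0,0],[0.002,0,-0.0103,0,0.9,0,0],[0,0,0,0,0,0,0],[0.0026,0,0.001,0,0,0,0],[0.0026,0,0.001,0,0,0,0],[0.0026,0,0.001,0,0,0,0],[0.0026,0,0.001,0,0,0,0],[0.0026,0,0.001,0,0,0,0],[0.0026,0,0.001,0,0,0,0]],
  ],
)

```text
t: 7.32
ee_pos: [463.4, 51.3, 269.8]
orientation: [-3.076, -0.043, -0.61]
ft_force: [-3.3, -0.7, 1.7]
width: 43.9
```

```bash
python3 - <<'E'
from kin import *
M,o=pose(); print(o['t'],o['qpos'].round(3),o['ft_force'].round(1)); print(intip(M))
for n in("top","scene"):
  im=ctrl.get_image(n); zoom(im,(225,105,360,240) if n=="top" else (290,190,445,335),4,f"m4{n}.png")
E
```

```text
7.3167 [ 0.091  0.387  2.165 -0.121  0.2    1.748] [-3.3 -0.7  1.7]
tip cradle [-45.8   3.7 101.6] lean 22.4 pitchy -0.1 jaw 179.8
```

View pics/m4top.png

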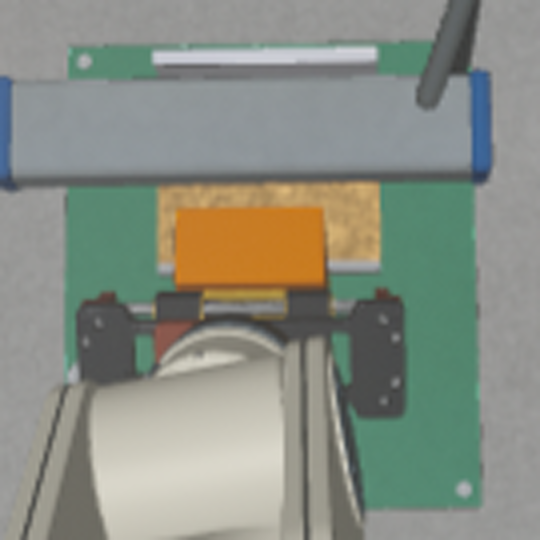

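Tipping is on course: the block leans about 10°, square to the bed, at 3 N.

Request:
jog_arm(
  steps=[
    [[0.0026,0,0.001,0,0,0,0],[0.0026,0,0.001,0,0,0,0],[0.0026,0,0.001,0,0,0,0],[0.0026,0,0.001,0,0,0,0],[0.0026,0,0.001,0,0,0,0],[0.0026,0,0.001,0,0,0,0],[0.002,0,0.0008,0,0,0,0]],
  ],
)

```text
t: 8.0
ee_pos: [482.3, 51.8, 270.7]
orientation: [-3.075, -0.043, -0.611]
ft_force: [0.1, 0.8, 0.7]
width: 43.3
```

Request:
jog_arm(
  steps=[
    [[0.0018,0,0.0007,0,0,0,0],[0.0018,0,0.0007,0,0,0,0]],
  ],
)

```text
t: 8.17
ee_pos: [485.9, 51.9, 270.6]
orientation: [-3.076, -0.043, -0.611]
ft_force: [-1.2, 0.8, 0.2]
width: 43.7
```

```bash
python3 - <<'E'
from kin import *
M,o=pose(); print(o['t'],o['qpos'].round(3),o['ft_force'].round(1)); print(intip(M))
for n in("top","scene"):
  im=ctrl.get_image(n); zoom(im,(225,105,360,240) if n=="top" else (290,190,445,335),4,f"m5{n}.png")
E
```

```text
8.1667 [ 0.088  0.408  2.118 -0.102  0.225  1.726] [-1.2  0.8  0.2]
tip cradle [-23.1   3.6 102.4] lean 22.5 pitchy -0.1 jaw 179.8
```

View pics/m5top.png

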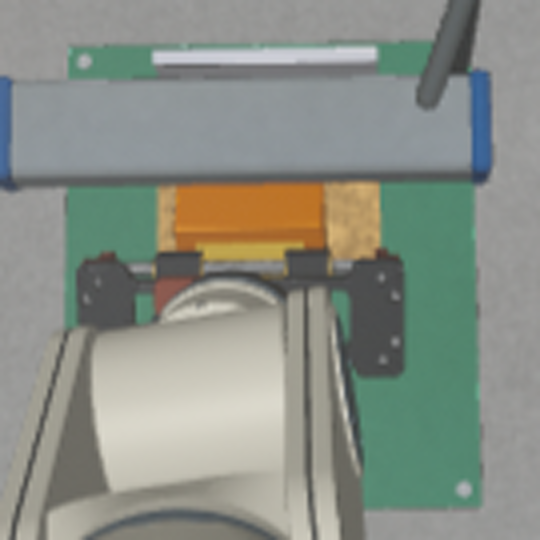

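View pics/m5scene.png

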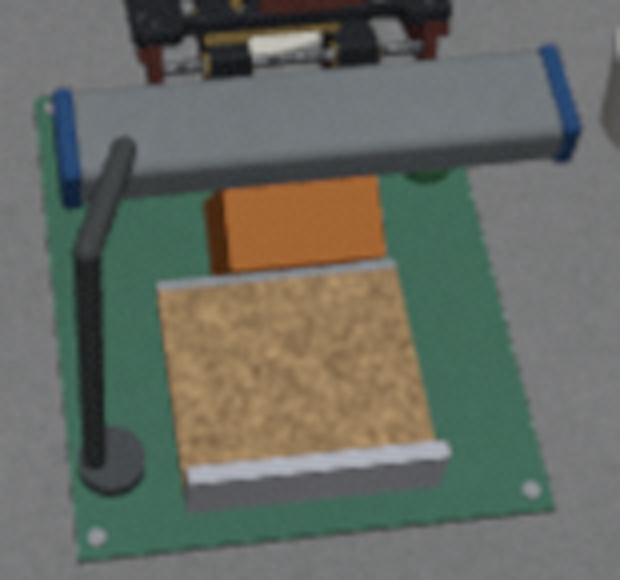

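The tilt is about 25° and the force is near zero, so it's close to the balance point. I'll creep from here.

Request:
jog_arm(
  steps=[
    [[0.0012,0,0.0005,0,0,0,0],[0.0012,0,0.0005,0,0,0,0],[0.0012,0,0.0005,0,0,0,0],[0.0012,0,0.0005,0,0,0,0],[0.0012,0,0.0005,0,0,0,0],[0,0,0,0,0,0,0],[0,0,0,0,0,0,0],[0,0,0,0,0,0,0]],
  ],
)

```text
t: 8.93
ee_pos: [492.1, 52.1, 270.6]
orientation: [-3.076, -0.043, -0.61]
ft_force: [-0.5, 0.4, -0.4]
width: 44.1
```

```bash
python3 - <<'E'
from kin import *
M,o=pose(); print(o['t'],o['qpos'].round(3),o['ft_force'].round(1)); print(intip(M))
for n in("scene",):
  im=ctrl.get_image(n); zoom(im,(225,105,360,240) if n=="top" else (290,190,445,335),4,f"m6{n}.png")
E
```

```text
8.9333 [ 0.087  0.414  2.106 -0.098  0.232  1.721] [-0.5  0.4 -0.4]
tip cradle [-16.9   3.6 102.4] lean 22.5 pitchy -0.1 jaw 179.8
```

View pics/m6scene.png

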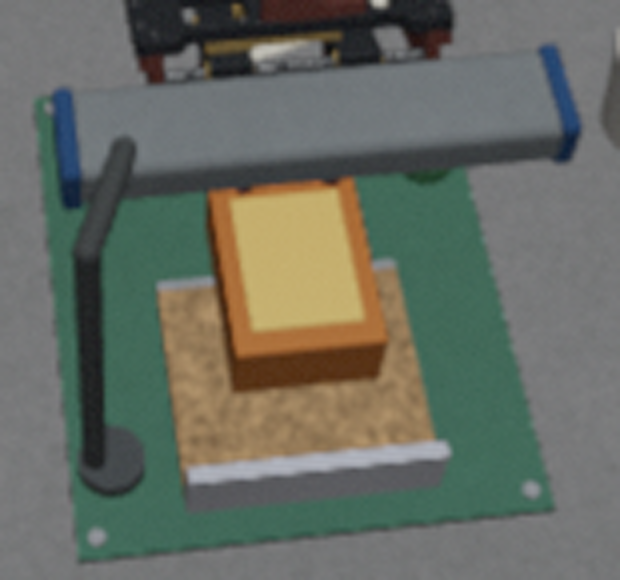

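The block has fallen onto the bed with its window up. Its front bottom edge runs from (233,390) to (382,374) in the zoom, short of the stop. Now I'll measure the remaining gap.

```bash
python3 - <<'E'
from fit import *
from kin import *
np.set_printoptions(suppress=True)
f=[q(237,358)+((0,-45,71),),q(385,341)+((0,45,71),),q(233,390)+((0,-45,21),),q(382,374)+((0,45,21),)]
b,r=fit(f,(680,50,0)); c=np.load("cradle.npy");Ci=np.linalg.inv(crad()); print((Ci@[b[0],b[1],0,1]).round(1),np.degrees(b[2]-c[2]),r.round(1).tolist())
for x,y in((237,358),(385,341)): print((Ci@np.r_[at_z("scene",q(x,y)[1],71),1]).round(1))
for x,y in((233,390),(382,374)): print((Ci@np.r_[at_z("scene",q(x,y)[1],21),1]).round(1))
M,o=pose(); A=target((-52,4,102),20); B=target((-45,4,42),19.5); C=target((-24,4,44),20.5); 
print(Lmax((-45,4,42)),Lmax((6,4,45)))
print(relrows(M,A,3).round(4),relrows(A,B,5).round(4),relrows(B,C,6).round(4))
E
```

```text
[78.2  6.4  0.   1. ] 0.6746150894183554 [[-0.1, -0.7], [1.2, -0.7], [-0.2, 0.8], [-0.5, 0.6]]
[ 80.5 -38.5  71.    1. ]
[79.2 48.3 71.   1. ]
[ 76.7 -37.8  21.    1. ]
[76.2 53.  21.   1. ]
19.64156939057913 22.288278381873713
[-0.0083 -0.0001 -0.0042  0.017  -0.8156 -0.0483] [-0.0024 -0.      0.0118 -0.     -0.1    -0.    ] [ 0.0029  0.      0.0009 -0.      0.1667  0.    ]
```

```bash
python3 - <<'E'
from kin import *
np.set_printoptions(suppress=True)
M,o=pose(); A=target((-72,5,102),18); B=target((-70,5,44),17.8); C=target((-56,5,44),18.5);D=target((0,5,45),21.5)
print(Lmax((-70,5,44)),Lmax((-56,5,44)),Lmax((-30,5,44)),Lmax((0,5,45)))
print(relrows(M,A,6).round(4),relrows(A,B,6).round(4),relrows(B,C,4).round(4),relrows(C,D,18).round(4))
E
```

```text
18.6314580505634 19.29249261107738 20.518398184660573 22.009423393290245
[-0.0063 -0.0002 -0.0032  0.0081 -0.7412 -0.0243] [-0.0026  0.      0.0093  0.     -0.0333 -0.    ] [0.0028 0.     0.0011 0.     0.175  0.    ] [0.0024 0.     0.001  0.     0.1667 0.    ]
```

Request:
jog_arm(
  steps=[
    [[-0.0063,-0.0002,-0.0032,0,-0.74,-0.02,0],[-0.0063,-0.0002,-0.0032,0,-0.74,-0.02,0],[-0.0063,-0.0002,-0.0032,0,-0.74,-0.02,0],[-0.0063,-0.0002,-0.0032,0,-0.74,-0.02,0],[-0.0063,-0.0002,-0.0032,0,-0.74,-0.02,0],[-0.0063,-0.0002,-0.0032,0,-0.74,-0.02,0],[-0.0026,0,0.0093,0,-0.03,0,0],[-0.0026,0,0.0093,0,-0.03,0,0],[-0.0026,0,0.0093,0,-0.03,0,0],[-0.0026,0,0.0093,0,-0.03,0,0],[-0.0026,0,0.0093,0,-0.03,0,0],[-0.0026,0,0.0093,0,-0.03,0,0],[0,0,0,0,0,0,0]],
  ],
)

```text
t: 10.07
ee_pos: [451.9, 52.1, 215.1]
orientation: [-3.1, -0.047, -0.481]
ft_force: [-0.7, 0.6, 0.4]
width: 43.8
```

```bash
python3 - <<'E'
from kin import *
M,o=pose(); print(o['t'],o['qpos'].round(3),o['ft_force'].round(1)); print(intip(M))
for n in("top",):
  im=ctrl.get_image(n); zoom(im,(225,105,360,240) if n=="top" else (290,190,445,335),4,f"m7{n}.png")
E
```

```text
10.0667 [ 0.094  0.502  2.181 -0.134  0.153  1.764] [-0.7  0.6  0.4]
tip cradle [-71.6   4.8  41.7] lean 17.6 pitchy -0.1 jaw 180.0
```

View pics/m7top.png

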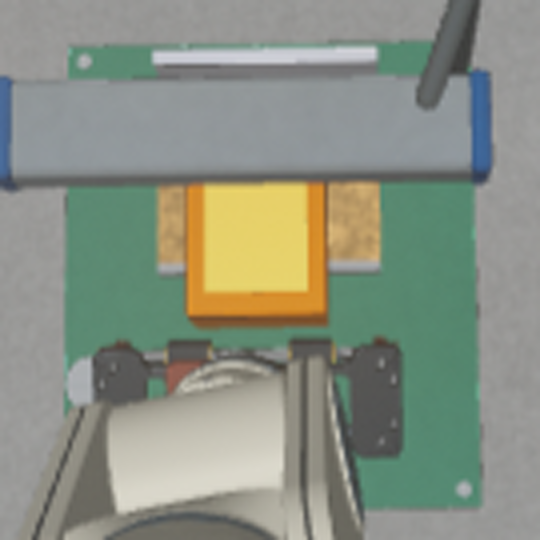

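```bash
python3 - <<'E'
from fit import *
from kin import *
np.set_printoptions(suppress=True)
Ci=np.linalg.inv(crad())
for x,y in((188,318),(328,314.5),(188,184),(325,182)): print((Ci@np.r_[at_z("top",t(x,y)[1],71),1]).round(1))
M,o=pose(); B=target((-55,3,44),18.5);D=target((0,3,45),21.5)
print(relrows(M,B,6).round(4),relrows(B,D,18).round(4))
E
```

```text
[-41.9  48.   71.    1. ]
[-41.1 -41.1  71.    1. ]
[45.9 48.  71.   1. ]
[ 45.7 -40.3  71.    1. ]
[ 0.0022  0.0003  0.0006  0.0097  0.1375 -0.0037] [ 0.0024  0.      0.001  -0.      0.1667  0.    ]
```

The two views agree: foot at x=-41.5, yaw about 0, y=3.5, so there's about 56 mm left to push.

Request:
jog_arm(
  steps=[
    [[0.0022,0.0003,0.0006,0,0.14,0,0],[0.0022,0.0003,0.0006,0,0.14,0,0],[0.0022,0.0003,0.0006,0,0.14,0,0],[0.0022,0.0003,0.0006,0,0.14,0,0],[0.0022,0.0003,0.0006,0,0.14,0,0],[0.0022,0.0003,0.0006,0,0.14,0,0],[0.0024,0,0.001,0,0.167,0,0],[0.0024,0,0.001,0,0.167,0,0],[0.0024,0,0.001,0,0.167,0,0],[0.0024,0,0.001,0,0.167,0,0],[0.0024,0,0.001,0,0.167,0,0],[0.0024,0,0.001,0,0.167,0,0],[0.0024,0,0.001,0,0.167,0,0],[0.0024,0,0.001,0,0.167,0,0],[0.0024,0,0.001,0,0.167,0,0],[0.0024,0,0.001,0,0.167,0,0]],
  ],
)

```text
t: 11.45
ee_pos: [492.3, 51.5, 216.5]
orientation: [-3.087, -0.047, -0.554]
ft_force: [-1.8, 0.8, -2.7]
width: 44.1
```

```bash
python3 - <<'E'
from kin import *
M,o=pose(); print(o['t'],o['qpos'].round(3),o['ft_force'].round(1)); print(intip(M))
for n in("top","scene"):
  im=ctrl.get_image(n); zoom(im,(225,105,360,240) if n=="top" else (290,190,445,335),4,f"m8{n}.png")
E
```

```text
11.45 [ 0.085  0.53   2.108 -0.133  0.15   1.754] [-1.8  0.8 -2.7]
tip cradle [-23.1   3.   45.8] lean 20.3 pitchy -0.0 jaw 180.0
```

View pics/m8scene.png

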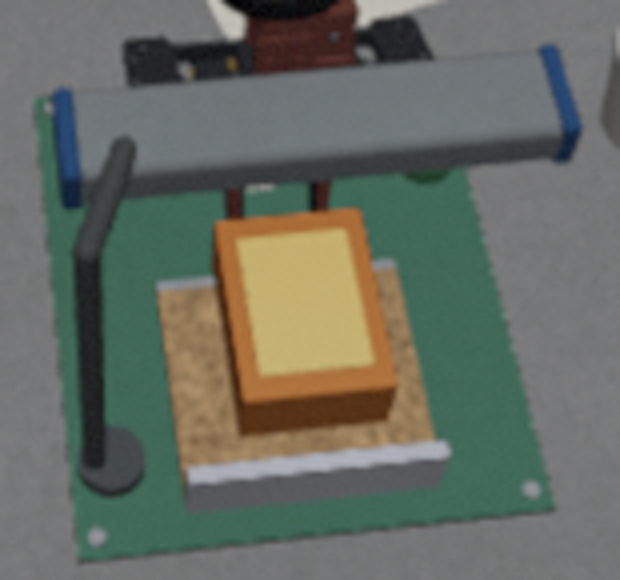

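View pics/m8top.png

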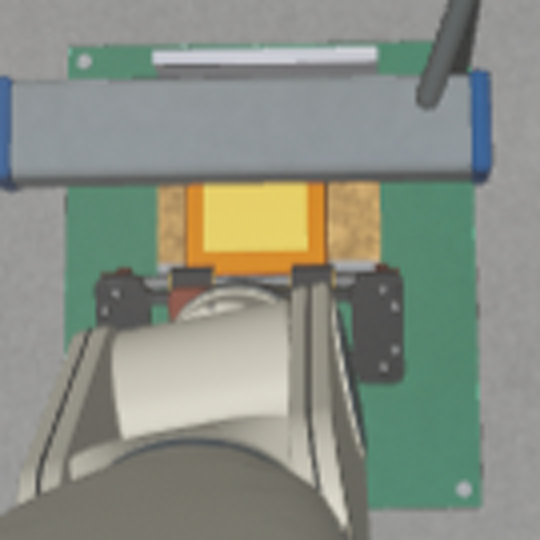

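The push is going straight at 2–3 N. The tip is at x=-23, with about 28 mm to go.

```bash
python3 - <<'E'
from kin import *
np.set_printoptions(suppress=True)
M,o=pose(); D=target((0,3,46.5),21.2); print(relrows(M,D,9).round(5)); print(Lmax((0,3,46.5)))
E
```

```text
[ 0.00206  0.00002  0.00084  0.00482  0.08751 -0.00332]
22.118089629543135
```

Request:
jog_arm(
  steps=[
    [[0.0021,0,0.0009,0,0.09,0,0],[0.0021,0,0.0009,0,0.09,0,0],[0.0021,0,0.0009,0,0.09,0,0],[0.0021,0,0.0009,0,0.09,0,0],[0.0021,0,0.0009,0,0.09,0,0],[0.0021,0,0.0009,0,0.09,0,0],[0.0021,0,0.0009,0,0.09,0,0],[0.0021,0,0.0009,0,0.09,0,0],[0.0021,0,0.0009,0,0.09,0,0]],
  ],
)

```text
t: 12.3
ee_pos: [512.8, 52.1, 215.7]
orientation: [-3.083, -0.046, -0.576]
ft_force: [-2.3, 0.1, 0.2]
width: 44.2
```

Request:
jog_arm(
  steps=[
    [[0.0015,0,0.0006,0,0,0,0]],
  ],
)

```text
t: 12.38
ee_pos: [514.5, 52.2, 215.7]
orientation: [-3.083, -0.047, -0.576]
ft_force: [-2.6, 0.7, 0.3]
width: 44.0
```

Request:
jog_arm(
  steps=[
    [[0.0015,0,0.0006,0,0,0,0]],
  ],
)

```text
t: 12.47
ee_pos: [516.0, 52.2, 215.7]
orientation: [-3.083, -0.046, -0.576]
ft_force: [-3.6, 0.8, 0.6]
width: 43.8
```

```bash
python3 - <<'E'
from kin import *
M,o=pose(); print(o['t'],o['qpos'].round(3),o['ft_force'].round(1)); print(intip(M))
for n in("top","scene"):
  im=ctrl.get_image(n); zoom(im,(225,105,360,240) if n=="top" else (290,190,445,335),4,f"m9{n}.png")
E
```

```text
12.4667 [ 0.083  0.55   2.062 -0.122  0.162  1.74 ] [-3.6  0.8  0.6]
tip cradle [ 3.1  3.  45.9] lean 21.1 pitchy -0.0 jaw 180.0
```

View pics/m9scene.png

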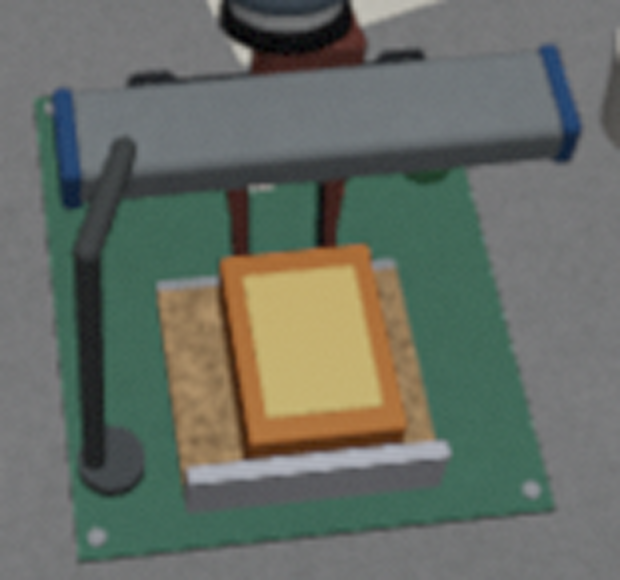

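Request:
jog_arm(
  steps=[
    [[0.0012,0,0.0005,0,0,0,0]],
  ],
)

```text
t: 12.65
ee_pos: [516.9, 52.2, 215.6]
orientation: [-3.083, -0.046, -0.575]
ft_force: [-4.5, 0.3, 0.3]
width: 43.8
```

Request:
jog_arm(
  steps=[
    [[0.001,0,0.0004,0,0,0,0]],
  ],
)

```text
t: 12.73
ee_pos: [517.7, 52.3, 215.6]
orientation: [-3.084, -0.046, -0.573]
ft_force: [-8.8, 0.5, 6.9]
width: 44.0
```

Request:
jog_arm(
  steps=[
    [[0.001,0,0.0004,0,0,0,0]],
  ],
)

```text
t: 12.82
ee_pos: [518.1, 52.3, 215.5]
orientation: [-3.084, -0.047, -0.571]
ft_force: [-13.2, 0.0, 8.8]
width: 43.7
```

Request:
jog_arm(
  steps=[
    [[0.001,0,0.0004,0,0,0,0]],
  ],
)

```text
t: 12.9
ee_pos: [518.4, 52.3, 215.3]
orientation: [-3.085, -0.047, -0.568]
ft_force: [-16.2, 0.0, 9.8]
width: 44.3
```

Force rose from 4 to 16 N over about 1 mm, so the block's end is seated on the stop. I'll retreat and check.

```bash
python3 - <<'E'
from kin import *
np.set_printoptions(suppress=True)
M,o=pose(); A=target((-35,3,50),19); B=target((-105,-20,170),2); W=target((0,0,0),0); W[:3,3]=(458,-347,400); 
print(relrows(M,A,5).round(4),relrows(A,B,9).round(4))
E
```

```text
[-0.0059  0.     -0.0036  0.0151 -0.3732 -0.0034] [ 0.001   0.0026 -0.0146 -0.     -1.8889  0.    ]
```

Request:
jog_arm(
  steps=[
    [[-0.006,0,-0.0034,0,-0.37,0,0],[-0.006,0,-0.0034,0,-0.37,0,0],[-0.006,0,-0.0034,0,-0.37,0,0],[-0.006,0,-0.0034,0,-0.37,0,0],[-0.006,0,-0.0034,0,-0.37,0,-1],[0.001,0.0026,-0.0146,0,-1.89,0,-1],[0.001,0.0026,-0.0146,0,-1.89,0,-1],[0.001,0.0026,-0.0146,0,-1.89,0,-1],[0.001,0.0026,-0.0146,0,-1.89,0,-1],[0.001,0.0026,-0.0146,0,-1.89,0,-1],[0.001,0.0026,-0.0146,0,-1.89,0,-1],[0.001,0.0026,-0.0146,0,-1.89,0,-1],[0.001,0.0026,-0.0146,0,-1.89,0,-1],[0.001,0.0026,-0.0146,0,-1.89,0,-1]],
  ],
)

```text
t: 14.07
ee_pos: [468.5, 27.4, 352.0]
orientation: [-3.141, -0.047, -0.061]
ft_force: [-0.5, 0.2, -0.0]
width: 88.0
```

```bash
python3 - <<'E'
from kin import *
M,o=pose(); print(o['t'],o['qpos'].round(3),o['ft_force'].round(1)); print(intip(M))
for n in("top","scene"):
  im=ctrl.get_image(n); zoom(im,(235,105,350,200) if n=="top" else (325,240,415,325),6,f"m10{n}.png")
E
```

```text
14.0667 [ 3.300e-02  2.670e-01  2.018e+00 -1.000e-03  8.180e-01  1.574e+00] [-0.5  0.2 -0. ]
tip cradle [-103.7  -20.3  170.2] lean 2.2 pitchy -0.0 jaw 180.0
```

View pics/m10scene.png

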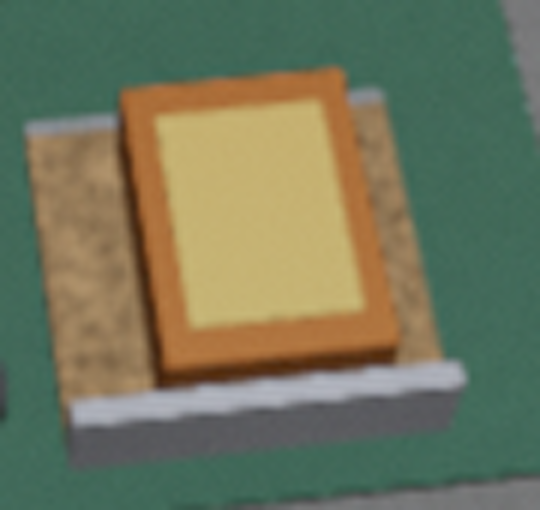

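View pics/m10top.png

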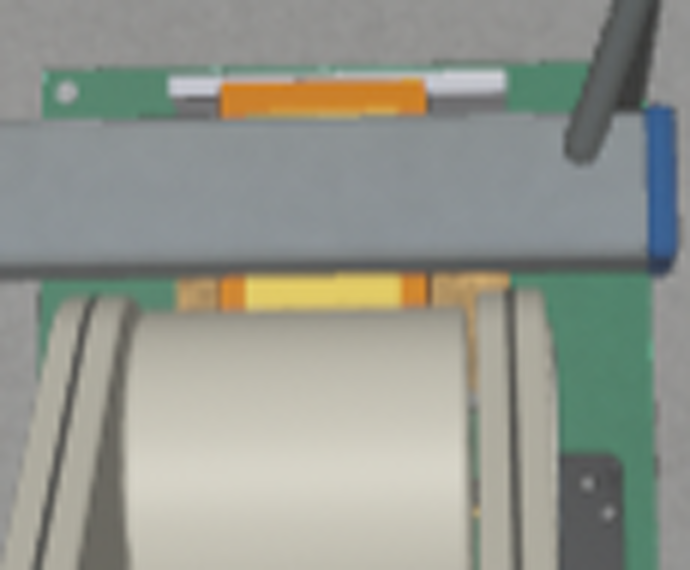

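```bash
python3 - <<'E'
from kin import *
Ci=np.linalg.inv(crad())
f=lambda n,l,t,x,y,z:(Ci@np.r_[at_z(n,(l+(x-2.5)/6,t+(y-2.5)/6),z),1])[:3].round(1)
for p in((163,372),(397,347)): print("scene front",f("scene",325,240,*p,71))
for p in((121,90),(344,70)): print("scene foot",f("scene",325,240,*p,71))
for p in((222,83),(425,80)): print("top front",f("top",235,105,*p,71))
for p in((74,402),(463,362)): print("stop front top",f("scene",325,240,*p,51))
for p in((169,96),(506,92)): print("stop front top top",f("top",235,105,*p,51))
E
```

```text
scene front [135.7 -40.2  71. ]
scene front [135.5  48.2  71. ]
scene foot [ 15.6 -38.9  71. ]
scene foot [16.3 51.1 71. ]
top front [132.4  48.1  71. ]
top front [132.3 -40.2  71. ]
stop front top [135.3 -72.9  51. ]
stop front top [135.7  76.2  51. ]
stop front top top [133.9  73.9  51. ]
stop front top top [133.3 -75.5  51. ]
```

The block is flush and square: front at x≈135.6 from the scene camera, both corners within 0.2 mm, and the top camera agrees within its 2–3 mm offset. Next is the torch.

```bash
python3 - <<'E'
from kin import *
np.set_printoptions(suppress=True)
M,o=pose(); A=target((0,0,0),0); A[:3,3]=(458,-346.5,182+170); m=A.copy(); m[:3,3]=(440,-160,360)
print(relrows(M,m,8).round(4),relrows(m,A,9).round(4))
E
```

```text
[-0.0044  0.0233 -0.001   0.0044 -0.3168 -0.0079] [0.0014 0.0208 0.0009 0.     0.     0.    ]
```

Request:
jog_arm(
  steps=[
    [[-0.0044,0.0233,-0.001,0,-0.29,0,-1],[-0.0044,0.0233,-0.001,0,-0.29,0,-1],[-0.0044,0.0233,-0.001,0,-0.29,0,-1],[-0.0044,0.0233,-0.001,0,-0.29,0,-1],[-0.0044,0.0233,-0.001,0,-0.29,0,-1],[-0.0044,0.0233,-0.001,0,-0.29,0,-1],[-0.0044,0.0233,-0.001,0,-0.29,0,-1],[-0.0044,0.0233,-0.001,0,-0.29,0,-1],[0.0014,0.0208,0.0009,0,0,0,-1],[0.0014,0.0208,0.0009,0,0,0,-1],[0.0014,0.0208,0.0009,0,0,0,-1],[0.0014,0.0208,0.0009,0,0,0,-1],[0.0014,0.0208,0.0009,0,0,0,-1],[0.0014,0.0208,0.0009,0,0,0,-1],[0.0014,0.0208,0.0009,0,0,0,-1],[0.0014,0.0208,0.0009,0,0,0,-1],[0.0014,0.0208,0.0009,0,0,0,-1],[0,0,0,0,0,0,-1]],
  ],
)

```text
t: 15.67
ee_pos: [457.7, -349.1, 349.3]
orientation: [3.139, 0.044, 0.001]
ft_force: [0.6, 0.8, 0.3]
width: 88.0
```

```bash
python3 - <<'E'
from kin import *
np.set_printoptions(suppress=True)
M,o=pose(); print(o['t'],o['qpos'].round(3),M[:3,3].round(1)); print(intip(M))
A=target((0,0,0),0); A[:3,3]=(458,-346.5,182+80); print(relrows(M,A,8).round(4))
im=ctrl.get_image("scene"); zoom(im,(150,140,300,300),4,"m11.png")
E
```

```text
15.6667 [-0.672  0.421  1.783 -0.002  0.936  0.872] [ 457.7 -349.1  349.3]
tip cradle [-133.  -396.6  167.3] lean 0.0 pitchy -0.1 jaw 179.9
[ 0.     -0.0003  0.0109  0.0165 -0.0052 -0.0185]
```

View pics/m11.png

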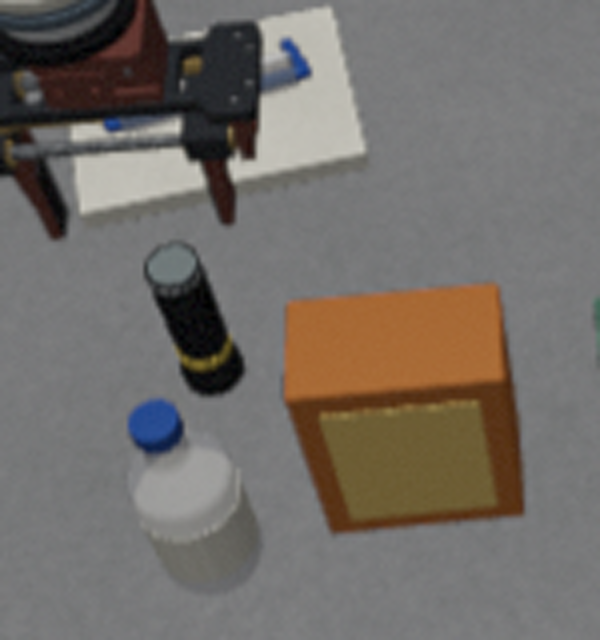

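Request:
jog_arm(
  steps=[
    [[0,-0.0003,0.011,0,0,0,-1],[0,-0.0003,0.011,0,0,0,-1],[0,-0.0003,0.011,0,0,0,-1],[0,-0.0003,0.011,0,0,0,-1],[0,-0.0003,0.011,0,0,0,-1],[0,-0.0003,0.011,0,0,0,-1],[0,-0.0003,0.011,0,0,0,-1],[0,-0.0003,0.011,0,0,0,-1],[0,0,0,0,0,0,-1]],
  ],
)

```text
t: 16.47
ee_pos: [456.8, -343.7, 260.0]
orientation: [-3.14, -0.047, 0.005]
ft_force: [-0.8, 0.3, -0.3]
width: 87.8
```

```bash
python3 - <<'E'
from kin import *
M,o=pose(); print(o['t'],o['ft_force'].round(1),M[:3,3].round(1)); print(intip(M))
im=ctrl.get_image("scene"); zoom(im,(150,140,300,300),4,"m12.png")
im=ctrl.get_image("top"); zoom(im,(390,150,490,250),5,"m12t.png")
E
```

```text
16.4667 [-0.8  0.3 -0.3] [ 456.8 -343.7  260. ]
tip cradle [-134.5 -390.4   78. ] lean -0.2 pitchy 0.1 jaw 180.0
```

View pics/m12.png

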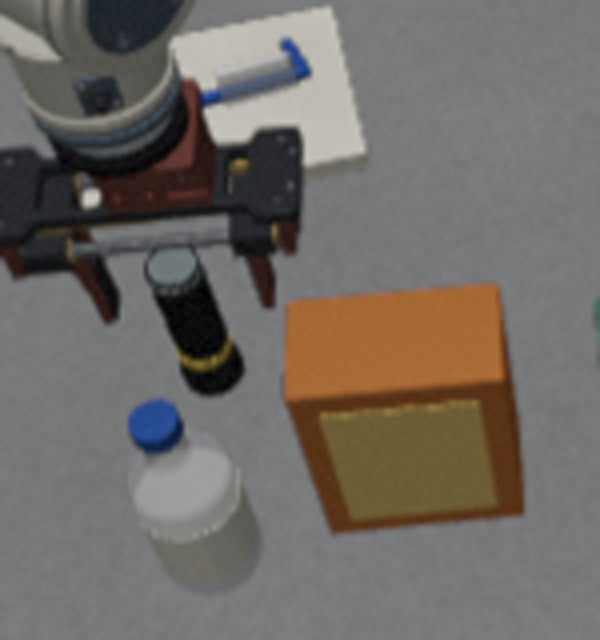

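The torch sits between the fingers, with tips at (110,320) and (268,305). I'll nudge 2.8 mm to centre it, then close.

Request:
jog_arm(
  steps=[
    [[0.001,0.0028,0,0,0,0,-1],[0,0,0,0,0,0,1],[0,0,0,0,0,0,1],[0,0,0,0,0,0,1],[0,0,0,0,0,0,1],[0,0,0,0,0,0,1],[0,0,0,0,0,0,1],[0,0,0,0,0,0,1],[0,0,0,0,0,0,1]],
  ],
)

```text
t: 17.32
ee_pos: [458.5, -347.0, 262.5]
orientation: [3.141, 0.047, -0.001]
ft_force: [1.0, 0.4, -0.4]
width: 37.9
```

```bash
python3 - <<'E'
from kin import *
np.set_printoptions(suppress=True)
M,o=pose(); print(o['t'],o['width'],o['ft_force'].round(1),M[:3,3].round(1)); print(intip(M))
A=target((0,0,0),0); A[:3,3]=(450,-345,330); B=target((-105,0,150),0); m=B.copy(); m[:3,3]=(440,-150,335)
print(relrows(M,A,5).round(4),relrows(A,m,9).round(4),relrows(m,B,9).round(4))
E
```

```text
17.3167 37.85739814106363 [ 1.   0.4 -0.4] [ 458.5 -347.   262.5]
tip cradle [-132.4 -394.2   80.5] lean -0.0 pitchy -0.0 jaw 180.0
[-0.0017 -0.0005 -0.0135  0.0069  0.0056 -0.0082] [-0.0004 -0.0217 -0.0006  0.      0.      0.    ] [ 0.0044 -0.0218  0.0003  0.      0.      0.    ]
```

Request:
jog_arm(
  steps=[
    [[0,0,0,0,0,0,1],[0,0,0,0,0,0,1],[0,0,0,0,0,0,1],[0,0,-0.004,0,0,0,1],[0,0,-0.008,0,0,0,1],[-0.0015,0,-0.012,0,0,0,1],[-0.0015,0,-0.014,0,0,0,1],[-0.0015,0,-0.014,0,0,0,1],[-0.0015,0,-0.014,0,0,0,1],[0,0,0,0,0,0,1]],
  ],
)

```text
t: 18.15
ee_pos: [453.1, -347.8, 332.2]
orientation: [3.137, 0.047, 0.006]
ft_force: [-0.5, -0.7, -0.8]
width: 33.7
```

```bash
python3 - <<'E'
from kin import *
np.set_printoptions(suppress=True)
M,o=pose(); print(o['t'],o['width'],o['ft_force'].round(1),M[:3,3].round(1)); print(intip(M))
B=target((-105,0,150),0); m=B.copy(); m[:3,3]=(440,-150,333)
print(relrows(M,m,9).round(4),relrows(m,B,9).round(4))
im=ctrl.get_image("scene"); zoom(im,(150,140,300,300),4,"m13.png")
E
```

```text
18.15 33.68866338042641 [-0.5 -0.7 -0.8] [ 453.1 -347.8  332.2]
tip cradle [-137.1 -395.5  150.2] lean 0.2 pitchy -0.2 jaw 179.9
[-0.0008 -0.022  -0.0001  0.0269 -0.0235 -0.0055] [ 0.0044 -0.0218  0.0001  0.      0.      0.    ]
```

View pics/m13.png

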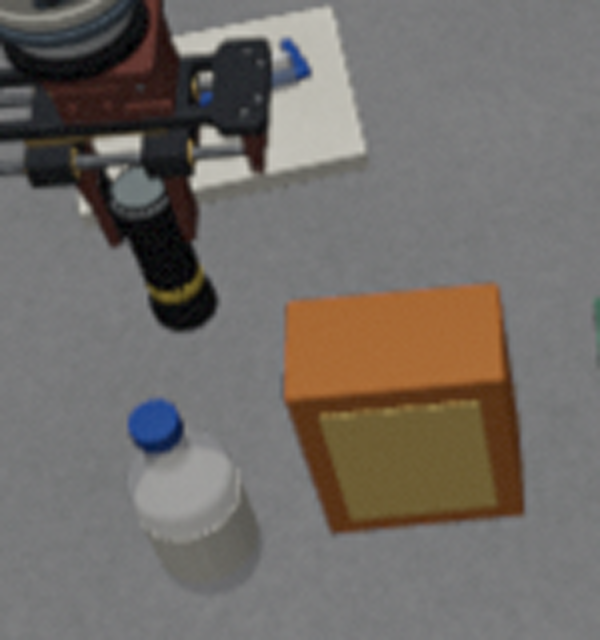

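The torch is held at 33.7 mm opening and hangs upright. Next I'll carry it to the spot.

Request:
jog_arm(
  steps=[
    [[-0.0008,-0.022,0,0,0,0,1],[-0.0008,-0.022,0,0,0,0,1],[-0.0008,-0.022,0,0,0,0,1],[-0.0008,-0.022,0,0,0,0,1],[-0.0008,-0.022,0,0,0,0,1],[-0.0008,-0.022,0,0,0,0,1],[-0.0008,-0.022,0,0,0,0,1],[-0.0008,-0.022,0,0,0,0,1],[-0.0008,-0.022,0,0,0,0,1],[0.0044,-0.0218,0,0,0,0,1],[0.0044,-0.0218,0,0,0,0,1],[0.0044,-0.0218,0,0,0,0,1],[0.0044,-0.0218,0,0,0,0,1],[0.0044,-0.0218,0,0,0,0,1],[0.0044,-0.0218,0,0,0,0,1],[0.0044,-0.0218,0,0,0,0,1],[0.0044,-0.0218,0,0,0,0,1],[0.0044,-0.0218,0,0,0,0,1],[0,0,0,0,0,0,1],[0,0,0,0,0,0,1]],
  ],
)

```text
t: 19.87
ee_pos: [473.0, 48.6, 327.8]
orientation: [3.14, 0.051, -0.002]
ft_force: [-0.2, -0.2, -2.0]
width: 33.3
```

```bash
python3 - <<'E'
from kin import *
np.set_printoptions(suppress=True)
M,o=pose(); print(o['t'],o['width'],o['ft_force'].round(1),M[:3,3].round(1)); print(intip(M))
B=target((-105,0,95),0); print(relrows(M,B,6).round(4))
im=ctrl.get_image("scene"); zoom(im,(290,150,445,300),4,"m14.png")
E
```

```text
19.8667 33.26115333475908 [-0.2 -0.2 -2. ] [473.   48.6 327.8]
tip cradle [-105.9    0.7  145.8] lean -0.1 pitchy -0.0 jaw -179.9
[0.0001 0.0001 0.0085 0.0073 0.0107 0.0159]
```

View pics/m14.png

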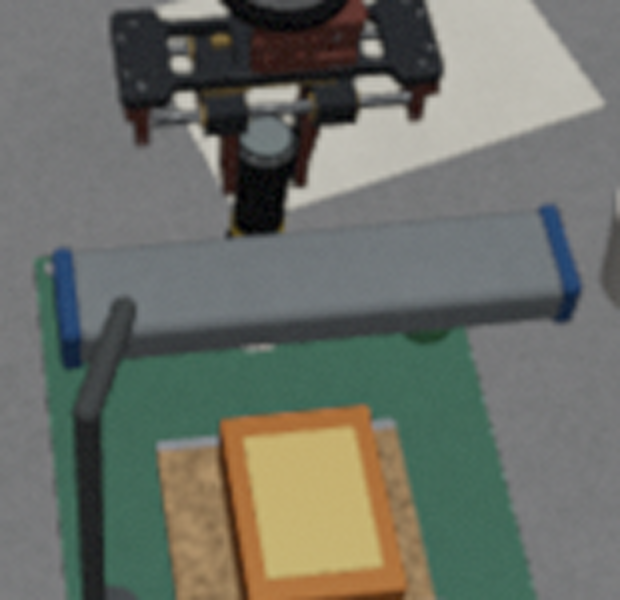

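Request:
jog_arm(
  steps=[
    [[0.0002,0.0001,0.0085,0,0,0,1],[0.0002,0.0001,0.0085,0,0,0,1],[0.0002,0.0001,0.0085,0,0,0,1],[0.0002,0.0001,0.0085,0,0,0,1],[0.0002,0.0001,0.0085,0,0,0,1],[0,0,0.0085,0,0,0,1],[0,0,0,0,0,0,1],[0,0,0.002,0,0,0,1]],
  ],
)

```text
t: 20.58
ee_pos: [474.1, 47.2, 274.7]
orientation: [3.141, 0.047, -0.002]
ft_force: [0.5, 0.1, -1.1]
width: 33.7
```

```bash
python3 - <<'E'
from kin import *
M,o=pose(); print(o['t'],o['width'],o['ft_force'].round(1)); print(intip(M))
E
```

```text
20.5833 33.7198826628151 [ 0.5  0.1 -1.1]
tip cradle [-104.9   -0.6   92.7] lean -0.1 pitchy -0.0 jaw 180.0
```

Request:
jog_arm(
  steps=[
    [[0,-0.0005,0.002,0,0,0,1],[0,0,0.002,0,0,0,1],[0,0,0,0,0,0,1]],
  ],
)

```text
t: 20.83
ee_pos: [474.1, 47.9, 271.2]
orientation: [3.141, 0.047, -0.0]
ft_force: [-0.1, -1.3, -1.3]
width: 33.4
```

Request:
jog_arm(
  steps=[
    [[0,0,0.001,0,0,0,1],[0,0,0,0,0,0,1]],
  ],
)

```text
t: 21.0
ee_pos: [474.1, 47.8, 270.3]
orientation: [3.141, 0.047, -0.0]
ft_force: [0.2, 0.6, -1.6]
width: 33.5
```

Request:
jog_arm(
  steps=[
    [[0,0,0.001,0,0,0,1],[0,0,0,0,0,0,1]],
  ],
)

```text
t: 21.17
ee_pos: [474.1, 47.8, 269.2]
orientation: [3.141, 0.047, -0.0]
ft_force: [-0.7, -0.3, -1.9]
width: 33.6
```

```bash
python3 - <<'E'
from kin import *
M,o=pose(); print(o['t'],o['width'],o['ft_force'].round(1)); print(intip(M))
E
```

```text
21.1667 33.60251588273148 [-0.7 -0.3 -1.9]
tip cradle [-1.046e+02 -1.000e-01  8.720e+01] lean -0.0 pitchy -0.0 jaw 180.0
```

Request:
jog_arm(
  steps=[
    [[0,0,0.0008,0,0,0,1],[0,0,0,0,0,0,1]],
  ],
)

```text
t: 21.33
ee_pos: [474.2, 47.8, 268.4]
orientation: [3.141, 0.047, -0.0]
ft_force: [0.3, -0.2, -2.1]
width: 33.1
```

Request:
jog_arm(
  steps=[
    [[0,0,0.0006,0,0,0,1],[0,0,0,0,0,0,1]],
  ],
)

```text
t: 21.5
ee_pos: [474.3, 47.8, 268.4]
orientation: [3.141, 0.047, 0.0]
ft_force: [-2.9, 0.8, 6.3]
width: 34.0
```

The foot has touched down (force rose to +6 N at the expected height). I'll open slowly and lift straight up.

Request:
jog_arm(
  steps=[
    [[0,0,0,0,0,0,0.1],[0,0,0,0,0,0,-0.2],[0,0,0,0,0,0,-0.5],[0,0,0,0,0,0,-0.7],[0,0,0,0,0,0,-0.7],[0,0,0,0,0,0,-0.7],[0,0,-0.006,0,0,0,-0.7],[0,0,-0.01,0,0,0,-0.7],[0,0,-0.015,0,0,0,-0.7],[0,0,-0.02,0,0,0,-0.7],[0,0,-0.02,0,0,0,-0.7],[0,0,-0.02,0,0,0,-0.7],[0,0.015,-0.01,0,0,0,-0.7],[-0.005,0.03,0,0,0,0,-0.7],[-0.005,0.03,0,0,0,0,-0.7],[-0.005,0.03,0,0,0,0,-0.7],[-0.005,0.03,0,0,0,0,-0.7],[-0.005,0.03,0,0,0,0,-0.7],[-0.005,0.03,0,0,0,0,-0.7],[0,0,0,0,0,0,-0.7]],
  ],
)

```text
t: 23.17
ee_pos: [449.6, -151.6, 370.2]
orientation: [3.139, 0.042, 0.002]
ft_force: [-0.1, -0.3, -0.9]
width: 74.8
```

```bash
python3 - <<'E'
from kin import *
M,o=pose(); print(o['t'],o['width'],o['ft_force'].round(1)); print(intip(M))
im=ctrl.get_image("top"); cv2.imwrite("pics/e_top.png",im[:,:,::-1]); zoom(im,(225,105,360,240),4,"ez_top.png")
im=ctrl.get_image("scene"); cv2.imwrite("pics/e_scene.png",im[:,:,::-1])
for n in("top","scene"):
    for k in("torch","bottle","cup","jar","goggles"):
        print(n,k,[(np.round(d['uv'],1),round(d['p'],2)) for d in ctrl.landmark_of(k,n)][:2])
E
```

```text
23.1667 74.81429108118013 [-0.1 -0.3 -0.9]
tip cradle [-135.  -198.9  188.2] lean 0.1 pitchy -0.1 jaw 179.8
top torch [(array([289.8, 211.8]), 0.66)]
top bottle [(array([433.3, 168.3]), 0.76)]
top cup [(array([192.8, 207.7]), 0.56), (array([294.7, 178.1]), 0.4)]
top jar [(array([256.8, 205. ]), 0.54), (array([192.1, 210.8]), 0.17)]
top goggles [(array([449.3, 302.4]), 0.49)]
scene torch []
scene bottle [(array([207.6, 279.4]), 0.66)]
scene cup [(array([448.4, 220.1]), 0.96)]
scene jar [(array([396.2, 230. ]), 0.56)]
scene goggles [(array([202.7, 168. ]), 0.84)]
```

View pics/ez_top.png

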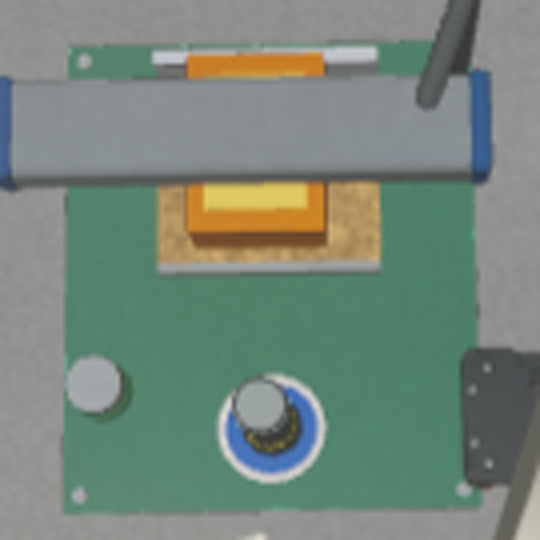

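View pics/e_scene.png

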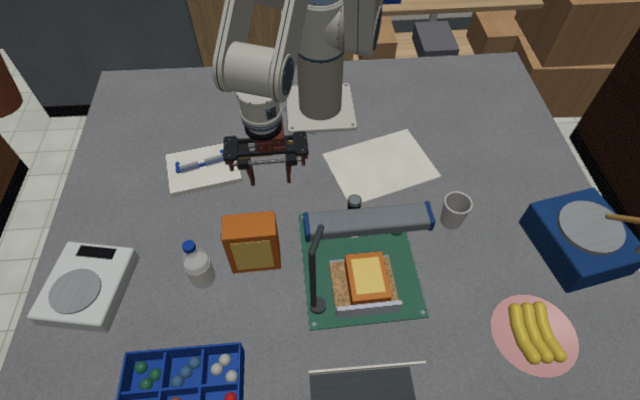

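View pics/e_top.png

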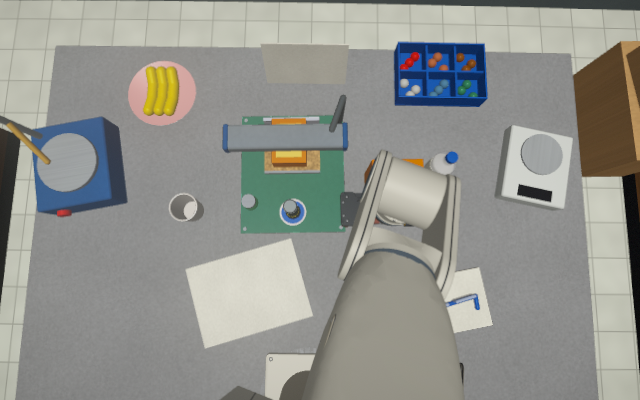

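```bash
python3 - <<'E'
from fit import *
Ci=np.linalg.inv(crad())
for p,z in(((260.5,406),126),((188,233),71),((326,230),71),((188,55),71),((324,53),71),((95,384),51)): print(p,(Ci@np.r_[at_z("top",t(*p)[1],z),1])[:3].round(1))
p=proj("top",(crad()@np.array([[-105,0,6,1],[-105,0,126,1]]).T).T[:,:3]); print((p-[225,105])*4+1.5)
E
```

```text
(260.5, 406) [-106.    -1.5  126. ]
(188, 233) [13.5 48.  71. ]
(326, 230) [ 14.  -40.5  71. ]
(188, 55) [132.5  48.   71. ]
(324, 53) [132.4 -40.7  71. ]
(95, 384) [-80.4 110.4  51. ]
[[270.89353887 426.62269867]
 [257.90008788 404.34254733]]
```

```bash
python3 -c "
from workcell import ctrl
print(ctrl.close_job(), ctrl.get_obs()['t'])"
```

```text
the job is handed in; nothing more can be done
the job is handed in; nothing more can be done
```

The job is handed in at about 23.7 s of the 64 s allowed, with all three steps done in the order asked.

- **Tipping:** I pushed the block low against the fence until it was square. Then I pushed higher with the tool leaned about 22° until it passed balance and fell window-up. It landed about 27 mm short of the place you gave, with the foot overhanging by about 42 mm.
- **Push to the stop:** I pushed it along the bed until the force rose to 16 N at the stop. The scene camera puts its end at x ≈ 135.6 mm, with both corners within 0.2 mm of each other. The top camera reads the end at about 132.5 mm and reads the stop's own front face about 1.5 mm short of its true 135 mm. That leaves 1–2 mm of disagreement, within the calibration error.
- **Torch:** It stands upright on the spot. The centre of its top measures (-106, -1.5) mm against the spot's (-105, 0) mm. The scene camera's network did not find it there, because the hood hides most of it.
- **Other things:** The jar measures the same as before. The bottle, cup and goggles look unmoved in the pictures, though their network readings scatter by a few pixels. The lamp was not touched as far as forces and pictures show, and the robot is clear of everything.

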